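Stand the sample post under the air nozzle

ROBOT

A 6-joint arm with a two-finger parallel gripper is mounted at the origin on the work surface. World frame = base frame: x ahead of the robot, y to its left, z up, the work surface at z = 0. Lengths are in m, angles in rad, forces in N, time in s.
With the tool pointing down it reaches from about 0.35 to 0.725 m from the base axis. Payload 4.3 kg.
Tool frame: the origin (TCP) lies on the centre line of the jaws, within the pads' length; the fingertips stand 8 mm ahead of it and the grasp point (between the pads) lies 11 mm behind it (arm.finger_overhang is the distance from the TCP to the fingertips, in m); z points along the fingers, y is the direction in which the jaws open and shut (so a half turn about z gives the same grasp; the last joint's range is limited). The gripper opens to 85 mm and grips with 20 to 120 N. Pads are 22 mm wide; open, the fingers measure 114 mm over their backs; the gripper's body (76 mm by 85 mm) begins 54 mm behind the grasp point. The pads swing forward as they close: fully open they stand 13 mm farther back than shut.
Start: joints at [-1.331, 0.377, 0.081, 1.274, 0, 1.46], TCP at [0.197, -0.54, 0.202] pointing down, gripper open.
Joint ranges: [-2.72, 2.72], [-0.84, 1.66], [-1.02, 1.22], [-1.77, 2.12], [-1.37, 1.28], [-3.14, 3.14]. Speed limits (rad/s): [2.57, 2.57, 3.14, 3.14, 3.14, 3.14].

INTERFACE

Orientations are given as a 3x3 rotation matrix whose columns are the frame's x, y, z axes.
In Python, from station import arm gives the robot as it stands.
- The arm moves only by the tool jog_arm, never from a script. Its argument "targets" is a list of rows, each a list of 7 numbers: the turn, a rotation vector about the world's x, y, z in rad, then the shift along the world's x, y, z in m, then the opening in per cent of the stroke, from 0 (shut) to 100 (fully open). A call has 1 to 12 rows; each row is the pose to reach, as a shift and turn from the pose commanded when the call began; what a row does not reach only later rows make up. A row lasts 1/8 s, in which the tool goes at most 62.5 mm and 10.7 degrees, less where a joint would pass 70% of its speed; a pose out of reach is approached as far as the arm can. A call with a gripper value outside its range is refused whole. The fingers move at their own pace and stop on an object; "force" is the grip in N (left out, the last holds). Time passes only in rows, so rows that repeat a pose let the fingers close. It gives the time, the measured TCP pose, the force and the opening at its end, in the units of the state.
- arm.get_state(): the state, without advancing time (a new reading comes with each control period).
- arm.camera(name): name is "scene" or "top"; returns (picture, depth): 384x512x3 uint8, red, green, blue; 384x512 float32, m along the optical axis (not along the pixel's ray), 0 where there is no reading.
- arm.camera_info(name): a dict with "intrinsics" (3x3 intrinsics, pixels), "position" and "attitude" of the camera in the world. Camera axes: x right, y down, z forward; pixel columns grow to the right and rows downward; lengths in m; the calibration is good to about 2 mm. A picture is of the moment at which its call begins. camera_info takes no time and is no camera call.
- arm.sign_off(): hands the job in, once; it reports no verdict.
The state is a dict: "time": time; "qpos": joint angles; "qd": joint speeds; "effort": joint torques, N m; "ee_pos": TCP position; "eef_rot": TCP orientation; "wrist_force": force on the tool from outside, world axes, zero at the start; "wrist_torque": the same for the moment, N m; "finger_gap": finger opening in m.
Only numpy, scipy, OpenCV 4.12 (cv2) and the standard library are available. Lean on these libraries where they do the work, as an engineer would, in place of code of your own. Each camera call takes 0.05 s, during which the arm holds its last target.

TASK

Lift the aluminium sample post out of the two deep hooks of its rack, let it swing in a loosened grip until it hangs plumb, clamp it again, and set it down gently, foot first and upright, with the whole foot on the round stage under the air nozzle; only let go once it stands there. Do not hit the nozzle, and leave the other things on the bench where they are.

Things in the scene. Friction and masses are not known exactly. Their poses are not given: they have to be found in the camera images.
- post_bar (a point): Middle of the loose sample post's crossbar, a polished steel rod 14 mm thick and 46 mm long with domed ends, at the post's top. Axes: z along the post from foot to crossbar (up when it stands), y along the crossbar. At the start the post lies level on the rack's hooks, crossbar level and on the robot's side. Gripped end to end (46 mm), it turns about the crossbar in a light grip and not in a firm one.
- post_mid (a point): Centre of the aluminium post: 72 mm from the crossbar's middle, 80 mm from the foot's underside; axes as post_bar. Round foot 60 mm diameter, 18 mm thick; flat bar 24 mm wide (along y), 8 mm thick; whole height 160 mm. 0.25 to 0.35 kg, centred 105 mm from the crossbar. A grip of 100 N holds it level (under 80 N it sags and the foot may catch a hook). Loose, it stops about 0.8 degrees short of plumb per newton of grip; under 4 N it drops.
- post_foot (a point): Centre of the flat underside of the sample post's foot, 152 mm from the crossbar's middle; axes as post_bar (z points into the post).
- rack: Fixed rack, origin under it on the table; grey base 120 x 110 x 12 mm. Two hooks of 8 mm steel wire at -30 and +40 mm along its x: each a U across y, wire centres 42 mm apart, arm's top 94 mm above the table, uprights and upturned tips reaching 124 mm: the post must rise 35 mm to clear them. The post lies along x, axis 98 mm high, crossbar at x = -75 mm (45 mm from the nearer hook), foot to +x.
- stage_top (a point): Centre of the top of the round aluminium stage (104 mm diameter, 28 mm above the table) of the fixed nozzle station. Axes: x away from the robot (yaw within 15 degrees), z up. The base plate, 14 mm high, reaches 95 mm before and 205 mm behind this point and 75 mm to each side; a 34 mm square column stands 165 mm behind (+x).
- nozzle: The station's fixed nozzle; origin on the table below the stage centre. Steel, 40 mm diameter, vertical over the stage centre, mouth 297 mm above the table (269 above the stage, 117 above the crossbar of a post standing there); above 342 mm a 60 mm collar, then an arm back to the column. It stands where an upright gripper's body would be: lean the gripper 35 to 45 degrees back towards the robot to set the post down.
- flask: bystander, white bottle, 60 mm diameter, 150 mm high, origin under it
- jar: bystander, amber jar, 54 mm diameter, 75 mm high, origin under it
- plug: bystander, black round connector plug standing on end, 44 mm diameter, 75 mm high, origin under it
- driver: bystander, screwdriver lying on the table
- spanner: bystander, steel spanner lying on the table
- coupler: bystander, brass pipe coupler, 48 mm diameter, 40 mm high, beyond the foot end of the rack, origin under it
- cup: bystander, white mug, 76 mm diameter, 90 mm high, origin under it

How it is judged:
By the outcome, as a careful person would: the job done as asked, in the order asked, and still so for the second after the job is handed in, with the robot touching nothing.
It also fails if it takes over 61 s, if anything falls off the work surface, if the arm or the gripper's body presses on something with over 40 N, if the wrist force passes 120 N, or if a joint passes its speed limit or range.

## Working session

There is one attempt and no reset: what is moved stays moved. The work goes in short steps, Python scripts to look and compute and a tool call to move; the robot and the scene stay as the last step left them, time stands still between calls to the robot, and variables do not carry over. Pictures are saved under pics/ and viewed, and the job is handed in when it is done.

Besides the shell and the picture viewer there is one more tool, called after ">>>" in YAML: its name, and indented under it one key for each argument. jog_arm: Moves the arm, as the interface text tells. Its arguments: {"type":"object","properties":{"targets":{"type":"array"},"force":{"type":"number"}},"required":["targets"]}

```bash
ls; mkdir -p pics
python3 - <<'E'
from station import arm
import cv2,numpy as np
s=arm.get_state()
for k,v in s.items(): print(k,np.round(v,4).tolist())
print(arm.finger_overhang)
for n in ("scene","top"):
    i=arm.camera_info(n); print(n,{k:np.round(v,4).tolist() for k,v in i.items()})
    p,d=arm.camera(n)
    cv2.imwrite(f"pics/{n}0.png",p[:,:,::-1]); np.savez(f"{n}0.npz",p=p,d=d)
E
```

```text
pics
time 0.0
qpos [-1.3313, 0.3781, 0.0796, 1.2744, -0.0, 1.4605]
qd [0.0002, -0.0005, 0.0011, -0.0002, 0.0021, 0.0007]
effort [-0.0007, -46.3607, 26.9872, 0.0209, -0.0003, -0.0]
ee_pos [0.1969, -0.5395, 0.2009]
eef_rot [[0.9394, 0.3427, -0.0005], [0.3427, -0.9394, 0.002], [0.0002, -0.0021, -1.0]]
wrist_force [0.1919, 0.5284, 0.3107]
wrist_torque [0.028, 0.0106, 0.0177]
finger_gap 0.0851
0.008
scene {'intrinsics': [[363.9129, 0.0, 257.4299], [0.0, 363.9129, 185.0866], [0.0, 0.0, 1.0]], 'position': [1.0855, -0.2023, 0.9821], 'attitude': [[0.3581, 0.774, -0.5221], [0.9336, -0.291, 0.2089], [0.0098, -0.5623, -0.8269]]}
top {'intrinsics': [[425.5483, 0.0, 255.9869], [0.0, 425.5483, 194.894], [0.0, 0.0, 1.0]], 'position': [0.4666, -0.0022, 1.2632], 'attitude': [[-0.0096, -0.9975, 0.0706], [-1.0, 0.0096, -0.0002], [-0.0005, -0.0706, -0.9975]]}
```

View pics/scene0.png

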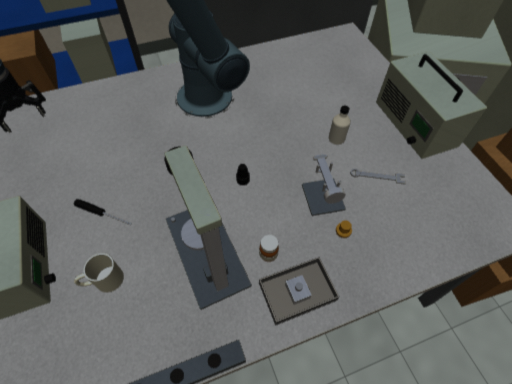

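View pics/top0.png

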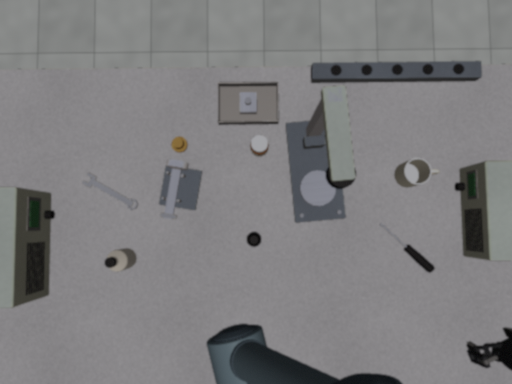

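The scene view shows the post on the rack near (328,180), the nozzle station near (200,235), the jar at (270,245) and the plug at (243,175). In the top view the post runs from its crossbar at (169,214) to its foot at (177,163), and the stage is at (318,188). I'll zoom in next.

Run:
```python
import cv2,numpy as np
a=np.load("scene0.npz")["p"][:,:,::-1];b=np.load("top0.npz")["p"][:,:,::-1]
def c(im,x0,x1,y0,y1,f): return cv2.resize(im[y0:y1,x0:x1],None,fx=f,fy=f,interpolation=cv2.INTER_CUBIC)
cv2.imwrite("pics/z1.png",c(a,290,365,145,220,8))
cv2.imwrite("pics/z2.png",c(b,145,215,145,225,7))
cv2.imwrite("pics/z3.png",c(a,155,255,140,310,3))
cv2.imwrite("pics/z4.png",c(b,280,365,80,230,4))
```

```text
(no output)
```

View pics/z1.png

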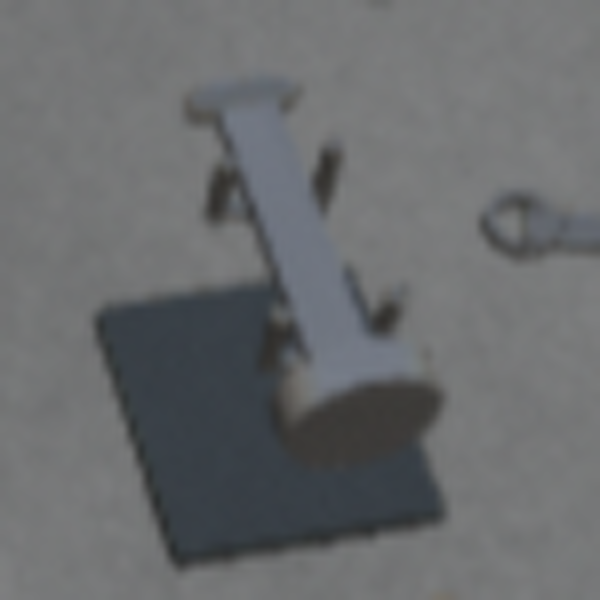

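View pics/z2.png

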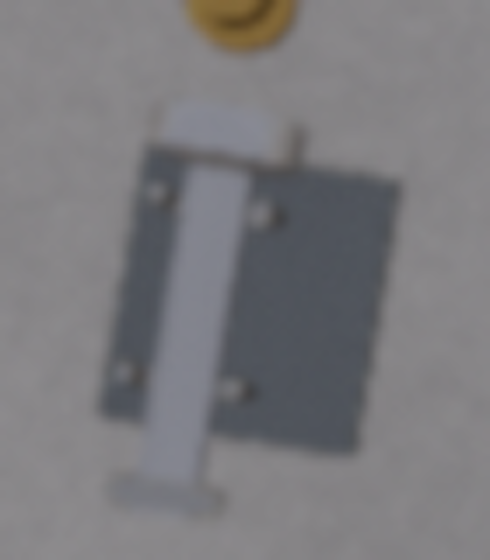

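View pics/z3.png

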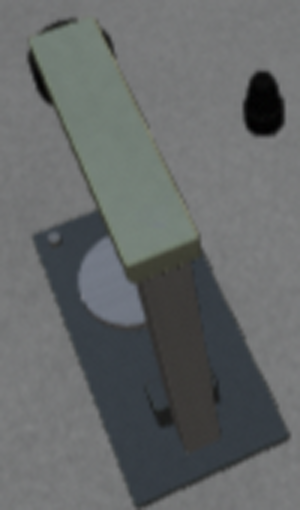

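View pics/z4.png

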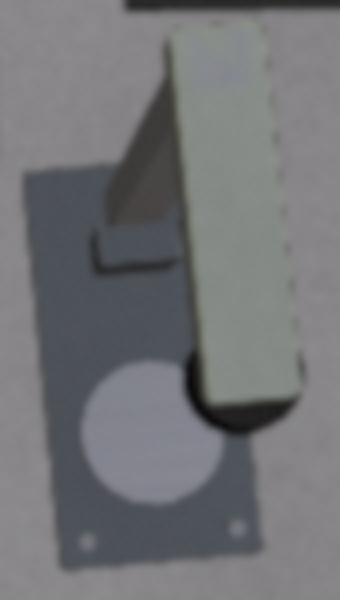

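```bash
cat > h.py <<'E'
import numpy as np,cv2
from station import arm
I={n:arm.camera_info(n) for n in("scene","top")}
def ray(n,uv):
    i=I[n];K=np.array(i["intrinsics"]);R=np.array(i["attitude"])
    d=R@np.linalg.inv(K)@np.array([uv[0],uv[1],1.]); return np.array(i["position"]),d
def onplane(n,uv,z):
    p,d=ray(n,uv); return p+d*(z-p[2])/d[2]
def tri(us,ut):
    A=[];b=[];L=[]
    for n,u in(("scene",us),("top",ut)):
        p,d=ray(n,u);d=d/np.linalg.norm(d);M=np.eye(3)-np.outer(d,d);A.append(M);b.append(M@p);L.append((p,M))
    x=np.linalg.solve(sum(A),sum(b)); return x,[float(np.linalg.norm(M@(x-p))*1000) for p,M in L]
def proj(n,X):
    i=I[n];c=np.array(i["attitude"]).T@(np.array(X)-np.array(i["position"]));q=np.array(i["intrinsics"])@c;return q[:2]/q[2]
def dep(n,d,uv):
    p,r=ray(n,uv); return p+r*d[int(round(uv[1])),int(round(uv[0]))]
E
python3 - <<'E'
from h import *
np.set_printoptions(precision=4,suppress=True)
S=np.load("scene0.npz");T=np.load("top0.npz")
z=lambda u,v,f,x0,y0:((u+.5)/f-.5+x0,(v+.5)/f-.5+y0)
s=lambda u,v:z(u,v,8,290,145); t=lambda u,v:z(u,v,7,145,145)
# end identification: top left= +y ; 
print("barmid",tri(s(243,100),t(167,497)))
print("bar end +y(left top)",tri(s(296,92),t(112,490)), "-y",tri(s(190,106),t(222,504)))
print("tips",[tri(s(*a),t(*b)) for a,b in (((333,150),(122,371)),((222,172),(238,390)),((397,292),(157,193)),((277,320),(265,213)))])
print("tops bar/ foot junction", tri(s(252,108),t(182,482)))
for uv in (t(160,495),t(190,400),t(215,250),t(215,130)): print("top depth",dep("top",T["d"],uv))
for uv in (s(270,150),s(320,300),s(360,420),s(370,360)): print("scene depth",dep("scene",S["d"],uv))
# stage
p=T["p"]; g=p.astype(int)
print(g[188,318],g[200,300],g[215,325],S["p"][235,190],S["p"][250,215])
m=((g[:,:,0]>100)).astype(np.uint8); sub=np.zeros_like(m); sub[165:212,298:338]=m[165:212,298:338]
n,l,st,c=cv2.connectedComponentsWithStats(sub); k=1+np.argmax(st[1:,4]); print(st[k],c[k])
cn=max(cv2.findContours((l==k).astype(np.uint8),0,1)[0],key=len);e=cv2.fitEllipse(cn);print(e)
print("stage@28",onplane("top",c[k],.028),onplane("top",e[0],.028)); print(dep("top",T["d"],(314,190)))
E
```

```text
barmid (array([0.4954, 0.2398, 0.096 ]), [1.8657410113731803, 1.8657410113731683])
bar end +y(left top) (array([0.4984, 0.2616, 0.0949]), [1.8431976935254486, 1.843197693525624]) -y (array([0.4924, 0.2179, 0.0984]), [1.9626605358670406, 1.9626605358670401])
tips [(array([0.5431, 0.2518, 0.1168]), [0.4385724790125311, 0.4385724790125466]), (array([0.5358, 0.2084, 0.1141]), [1.3738286552091714, 1.373828655209159]), (array([0.612 , 0.2389, 0.1224]), [1.9903943405806035, 1.9903943405806106]), (array([0.6041, 0.1973, 0.1153]), [0.7102479532407757, 0.7102479532408192])]
tops bar/ foot junction (array([0.5024, 0.236 , 0.1005]), [4.968256467395353, 4.968256467395267])
top depth [0.4953 0.2387 0.1059]
top depth [0.5322 0.2279 0.1029]
top depth [0.591  0.2185 0.1021]
top depth [0.635  0.2143 0.1251]
scene depth [0.5237 0.2388 0.0993]
scene depth [0.594  0.2236 0.101 ]
scene depth [0.6471 0.2116 0.1035]
scene depth [0.6365 0.2168 0.1246]
[130 132 142] [75 79 87] [76 81 88] [113 119 131] [60 58 56]
[300 170  36  36 924] [316.4481 188.4416]
((316.6332702636719, 188.30120849609375), (31.636629104614258, 36.59561538696289), 146.30642700195312)
stage@28 [ 0.5711 -0.1787  0.028 ] [ 0.5715 -0.1793  0.028 ]
[ 0.5672 -0.1724  0.0213]
```

Run:
```python
from h import *
np.set_printoptions(precision=4,suppress=True)
S=np.load("scene0.npz");T=np.load("top0.npz");g=T["p"].astype(np.uint8);gs=S["p"]
# stage circle: contour of bright, sub-pixel via upscale, use points except right-top occluded side
def cont(img,x0,x1,y0,y1,thr,f=8,inv=False):
    c=cv2.resize(cv2.cvtColor(img,cv2.COLOR_RGB2GRAY)[y0:y1,x0:x1],None,fx=f,fy=f,interpolation=cv2.INTER_CUBIC)
    c=cv2.GaussianBlur(c,(0,0),3); m=((c<thr) if inv else (c>thr)).astype(np.uint8)
    cn=max(cv2.findContours(m,0,1)[0],key=cv2.contourArea)[:,0].astype(float)
    return (cn+.5)/f-.5+[x0,y0]
c=cont(g,292,340,162,212,104)
from scipy.optimize import least_squares
def fit(n,c,h,keep):
    P=np.array([onplane(n,u,h)[:2] for u in c]); r=least_squares(lambda q:np.hypot(*(P[keep]-q[:2]).T)-q[2],[.57,-.177,.052],loss="soft_l1",f_scale=.001); return r.x,np.sqrt(np.mean(r.fun**2))
keep=(c[:,0]<325)|(c[:,1]>197); keep&=(c[:,1]>164)&(c[:,1]<210)
print("top stage",[fit("top",c,h,keep) for h in(.014,.028,.042)])
c=cont(gs,170,232,215,262,95); print(c.min(0),c.max(0))
keep=(c[:,0]<198)
for h in(.014,.028,.042): print("scene stage",h,fit("scene",c,h,keep))
# plate edges of station, top
c=cont(g,280,350,115,228,95,inv=True)
im=cv2.resize(g[80:230,280:365],None,fx=4,fy=4)
left=c[(c[:,1]>130)&(c[:,1]<215)&(c[:,0]<305)]
P=np.array([onplane("top",u,.014)[:2] for u in left]);k=np.polyfit(P[:,0],P[:,1],1);print("station yaw left edge",np.arctan(k[0]),len(P))
# rack plate right edge
c=cont(g,155,210,160,215,95,inv=True)
R=c[(c[:,1]>172)&(c[:,1]<205)&(c[:,0]>192)];P=np.array([onplane("top",u,.012)[:2] for u in R]);k=np.polyfit(P[:,0],P[:,1],1);print("rack yaw",np.arctan(k[0]),len(P))
# post edges in the top view: min/max bright per row
gg=cv2.cvtColor(g,cv2.COLOR_RGB2GRAY).astype(float)
L=[]
for v in range(172,210):
    row=gg[v,160:190]; w=np.where(row>100)[0]; L.append((v,160+w.min() if len(w) else 0,160+w.max() if len(w) else 0))
print(L[::4])
```

```text
top stage [(array([ 0.5747, -0.1846,  0.0526]), np.float64(0.0025908808716518057)), (array([ 0.5735, -0.1826,  0.052 ]), np.float64(0.0025608811554508793)), (array([ 0.5723, -0.1805,  0.0514]), np.float64(0.0025308842108495923))]
[190.8125 214.5625] [231.4375 241.3125]
scene stage 0.014 (array([ 0.5315, -0.1386,  0.0475]), np.float64(0.004530320756086564))
scene stage 0.028 (array([ 0.5395, -0.1396,  0.0467]), np.float64(0.0044616713938088175))
scene stage 0.042 (array([ 0.5475, -0.1407,  0.0458]), np.float64(0.00439289945031579))
station yaw left edge 0.08122976454800548 680
rack yaw -0.16921200070235184 264
[(172, np.int64(160), np.int64(180)), (176, np.int64(160), np.int64(182)), (180, np.int64(160), np.int64(178)), (184, np.int64(160), np.int64(178)), (188, np.int64(160), np.int64(177)), (192, np.int64(160), np.int64(176)), (196, np.int64(160), np.int64(175)), (200, np.int64(166), np.int64(178)), (204, np.int64(160), np.int64(174)), (208, np.int64(160), np.int64(184))]
```

Run:
```python
from h import *
from scipy.optimize import least_squares
np.set_printoptions(precision=4,suppress=True)
def comp(f,seed,thr,box):
    im=cv2.cvtColor(np.load(f)["p"],cv2.COLOR_RGB2GRAY);x0,x1,y0,y1=box
    F=8;c=cv2.resize(im[y0:y1,x0:x1],None,fx=F,fy=F,interpolation=cv2.INTER_CUBIC)
    c=cv2.GaussianBlur(c,(0,0),3);m=(c>thr).astype(np.uint8);n,l,st,_=cv2.connectedComponentsWithStats(m)
    k=l[int((seed[1]-y0)*F),int((seed[0]-x0)*F)];mm=(l==k).astype(np.uint8);print(f,st[k]/F)
    cn=max(cv2.findContours(mm,0,1)[0],key=cv2.contourArea)[:,0].astype(float)
    vis=cv2.cvtColor(c,cv2.COLOR_GRAY2BGR);cv2.drawContours(vis,[cn.astype(int)],-1,(0,0,255),1)
    return (cn+.5)/F-.5+[x0,y0],vis
def fit(n,c,h):
    P=np.array([onplane(n,u,h)[:2] for u in c])
    # known radius 52 mm, robust
    r=least_squares(lambda q:np.hypot(*(P-q[:2]).T)-.052,[.573,-.18],loss="cauchy",f_scale=.0007); return r.x,np.median(abs(np.hypot(*(P-r.x).T)-.052))
ct,v=comp("top0.npz",(312,188),108,(290,342,160,214));cv2.imwrite("pics/e1.png",v)
cs,v2=comp("scene0.npz",(190,235),95,(170,225,200,262));cv2.imwrite("pics/e2.png",v2)
ct=ct[(ct[:,0]<324)|(ct[:,1]>197)]
cs=cs[(cs[:,0]<190)]
for h in(.018,.028,.038): print(h,fit("top",ct,h),fit("scene",cs,h))
```

```text
top0.npz [  10.5     10.375   35.25    35.5   7143.25 ]
scene0.npz [  11.25    19.375   21.75    29.    3136.375]
0.018 (array([ 0.5745, -0.1842]), np.float64(0.0002125708859689393)) (array([ 0.5697, -0.1796]), np.float64(0.00022468278144169296))
0.028 (array([ 0.5737, -0.1831]), np.float64(0.00023614496672058616)) (array([ 0.5752, -0.1792]), np.float64(0.00028768532875574765))
0.038 (array([ 0.573 , -0.1821]), np.float64(0.0003621728258924803)) (array([ 0.5806, -0.1788]), np.float64(0.0003451077782470405))
```

View pics/e1.png

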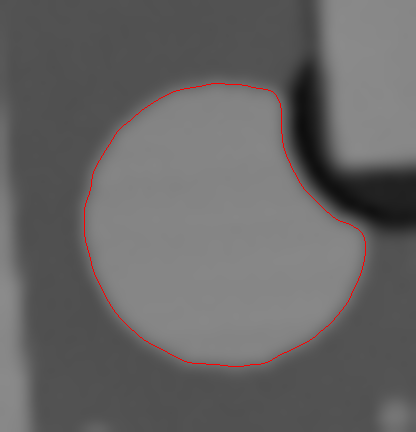

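View pics/e2.png

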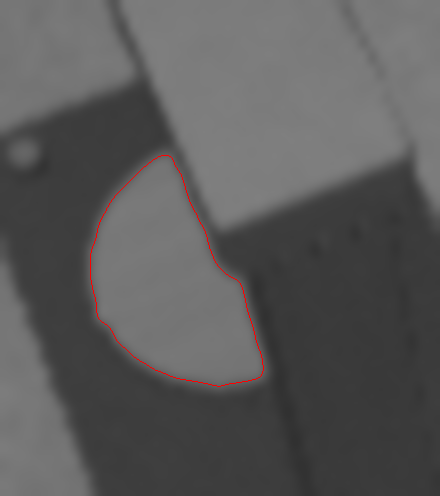

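The stage comes out at (0.574,-0.181) at 28 mm in both views, and the crossbar at (0.495,0.240,0.096) with yaw -0.17. Next I'll get the bystanders and work out the target rotations.

Run:
```python
from h import *
from scipy.spatial.transform import Rotation as Ro
np.set_printoptions(precision=3,suppress=True)
for n,uv,h in (("jar",(259,145),.075),("plug",(254,239),.075),("flask",(113,262),.15),("coupler",(179,144),.04),("cup",(417,172),.09)): print(n,onplane("top",uv,h))
s=arm.get_state();R0=np.array(s["eef_rot"]);p0=np.array(s["ee_pos"])
def Rt(yaw,L):
    f=np.array([np.cos(yaw),np.sin(yaw),0]);y=np.array([-np.sin(yaw),np.cos(yaw),0]);z=f*np.sin(L)-np.array([0,0,np.cos(L)]);return np.c_[np.cross(y,z),y,z]
print(Ro.from_matrix(Rt(-.167,0)@R0.T).as_rotvec())
az=np.arctan2(p0[1],p0[0])
A=np.linspace(-1.22,.53,21)[1:]
r=np.interp(A,[-1.22,-.8,-.2,.1,.53],[.574,.47,.42,.43,.49]);z=np.interp(A,[-1.22,-.9,.1,.53],[.2,.28,.28,.26]);y=np.linspace(0,2.62,21)[1:]
print(np.c_[y,r*np.cos(A)-p0[0],r*np.sin(A)-p0[1],z-p0[2]])
```

```text
jar [ 0.692 -0.012  0.075]
plug [0.428 0.004 0.075]
flask [0.374 0.37  0.15 ]
coupler [0.704 0.22  0.04 ]
cup [ 0.609 -0.45   0.09 ]
[-0.    -0.002  2.625]
[[0.131 0.037 0.039 0.021]
 [0.262 0.069 0.081 0.043]
 [0.393 0.096 0.123 0.065]
 [0.524 0.117 0.167 0.079]
 [0.655 0.135 0.209 0.079]
 [0.786 0.157 0.244 0.079]
 [0.917 0.176 0.28  0.079]
 [1.048 0.191 0.318 0.079]
 [1.179 0.202 0.355 0.079]
 [1.31  0.21  0.393 0.079]
 [1.441 0.214 0.431 0.079]
 [1.572 0.218 0.468 0.079]
 [1.703 0.226 0.505 0.079]
 [1.834 0.23  0.542 0.079]
 [1.965 0.231 0.579 0.079]
 [2.096 0.237 0.619 0.075]
 [2.227 0.24  0.659 0.071]
 [2.358 0.24  0.701 0.067]
 [2.489 0.235 0.744 0.063]
 [2.62  0.226 0.787 0.059]]
```

>>> jog_arm:
  targets:
    - [0,0,0.13,0.035,0.04,0.02,100]
    - [0,0,0.26,0.07,0.08,0.045,100]
    - [0,0,0.39,0.095,0.125,0.065,100]
    - [0,0,0.52,0.117,0.167,0.08,100]
    - [0,0,0.655,0.135,0.21,0.08,100]
    - [0,0,0.785,0.157,0.245,0.08,100]
    - [0,0,0.915,0.176,0.28,0.08,100]
    - [0,0,1.05,0.19,0.318,0.08,100]
    - [0,0,1.18,0.2,0.355,0.08,100]
    - [0,0,1.31,0.21,0.393,0.08,100]
    - [0,0,1.44,0.214,0.43,0.08,100]
    - [0,0,1.57,0.218,0.468,0.08,100]

```text
time: 1.6
ee_pos: [0.4148, -0.0709, 0.2815]
eef_rot: [[-0.346, 0.938, -0.001], [0.938, 0.346, 0.0], [0.001, -0.0, -1.0]]
wrist_force: [0.2, 0.4, 0.3]
finger_gap: 0.0854
```

>>> jog_arm:
  targets:
    - [0,0,0.13,0.006,0.037,0,100]
    - [0,0,0.26,0.01,0.074,0,100]
    - [0,0,0.39,0.012,0.111,0,100]
    - [0,0,0.525,0.018,0.15,-0.004,100]
    - [0,0,0.655,0.02,0.19,-0.008,100]
    - [0,0,0.785,0.02,0.232,-0.012,100]
    - [0,0,0.92,0.014,0.275,-0.016,100]
    - [0,0,1.05,0.008,0.318,-0.02,100]
    - [0,0,1.05,0.008,0.318,-0.02,100]

```text
time: 2.72
ee_pos: [0.4219, 0.2478, 0.2609]
eef_rot: [[-0.986, 0.167, -0.002], [0.167, 0.986, -0.0], [0.002, -0.001, -1.0]]
wrist_force: [0.0, -1.0, -0.4]
finger_gap: 0.0851
```

>>> jog_arm:
  targets:
    - [-0.02,-0.12,0,0.004,0,-0.015,100]
    - [-0.042,-0.246,0,0.009,0,-0.03,100]
    - [-0.062,-0.37,0,0.013,0,-0.045,100]
    - [-0.083,-0.493,0,0.018,0,-0.06,100]
    - [-0.104,-0.616,0,0.022,0,-0.08,100]
    - [-0.125,-0.74,0,0.027,0,-0.1,100]
    - [-0.125,-0.74,0,0.027,0,-0.113,100]
    - [-0.125,-0.74,0,0.027,0,-0.113,100]

```text
time: 3.72
ee_pos: [0.4487, 0.2439, 0.147]
eef_rot: [[-0.722, 0.171, 0.67], [0.125, 0.985, -0.116], [-0.68, -0.0, -0.733]]
wrist_force: [1.2, -0.6, 0.6]
finger_gap: 0.0856
```

```bash
cat > look.py <<'E'
import sys
from h import *
tag=sys.argv[1]; b=[list(map(int,a.split(","))) for a in sys.argv[2:4]]
s=arm.get_state();print(s["time"],np.round(s["qpos"],3),np.round(s["ee_pos"],4),np.round(s["eef_rot"][:,2] if hasattr(s["eef_rot"],'shape') else np.array(s["eef_rot"])[:,2],3),np.round(s["wrist_force"],2),np.round(s["wrist_torque"],3),s["finger_gap"])
o=[]
for n,(x,y,w) in zip(("scene","top"),b):
    p,d=arm.camera(n);np.savez(f"{n}_{tag}.npz",p=p,d=d)
    o.append(cv2.resize(p[y:y+w,x:x+w,::-1],(395,395),interpolation=cv2.INTER_CUBIC))
cv2.imwrite(f"pics/{tag}.png",np.clip(np.hstack(o)*1.5,0,255).astype(np.uint8))
E
python3 look.py a1 270,100,110 120,130,110
```

```text
3.725 [ 0.732 -0.045 -0.898  0.197 -0.564  0.749] [0.4487 0.2439 0.147 ] [ 0.67  -0.116 -0.733] [ 1.23 -0.64  0.65] [ 0.078  0.534 -0.059] 0.08559323817323616
```

View pics/a1.png

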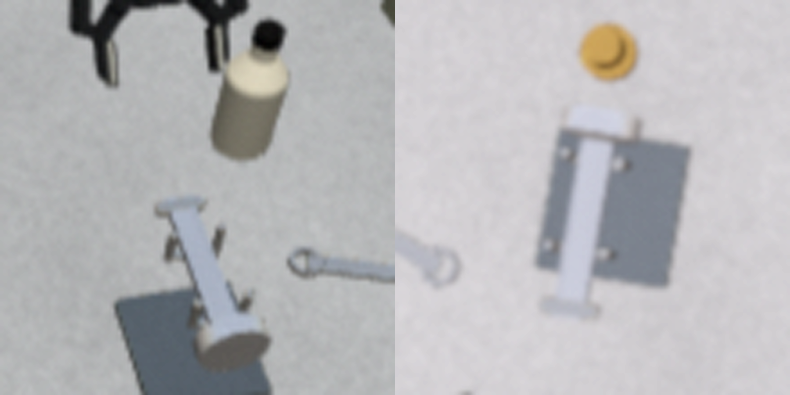

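Run:
```python
from h import *
s=arm.get_state();print(s["time"],np.round(s["ee_pos"],4))
for n in("scene","top"):
    print(n,proj(n,s["ee_pos"]))
    p,d=arm.camera(n);cv2.imwrite(f"pics/f_{n}.png",p[:,:,::-1])
```

```text
3.825 [0.451  0.2456 0.1499]
scene [317.18906216 134.88058626]
top [161.19245858 231.9283132 ]
```

View pics/f_scene.png

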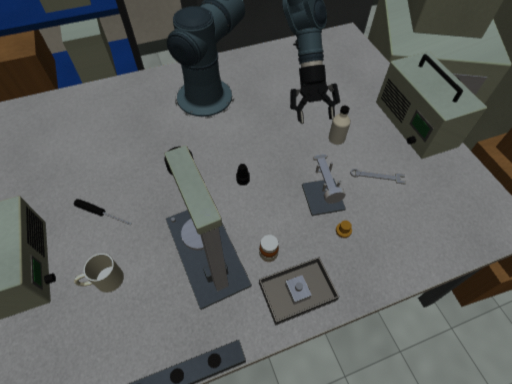

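View pics/f_top.png

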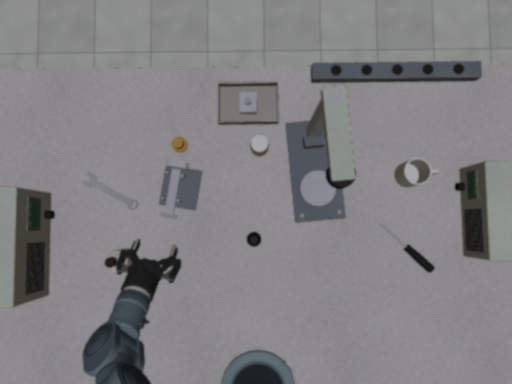

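Run:
```python
from h import *
np.set_printoptions(precision=3,suppress=True)
print(proj("scene",[.1969,-.5395,.2009]),proj("top",[.1969,-.5395,.2009]))
s=arm.get_state();print(s["time"],np.round(s["ee_pos"],4),s["qd"])
p,d=arm.camera("top");q,e=arm.camera("scene");np.savez("top_b.npz",p=p,d=d);np.savez("scene_b.npz",p=q,d=e)
a=cv2.resize(p[225:275,110:190,::-1],(560,350),interpolation=2);b=cv2.resize(q[75:130,275:355,::-1],(509,350),interpolation=2)
cv2.imwrite("pics/b1.png",np.clip(a*2.0,0,255).astype(np.uint8));cv2.imwrite("pics/b2.png",np.clip(b*2.0,0,255).astype(np.uint8))
```

```text
[ 33.12  132.444] [476.951 333.432]
3.925 [0.452 0.246 0.151] [ 0.005  0.002  0.001 -0.002  0.    -0.001]
```

View pics/b1.png

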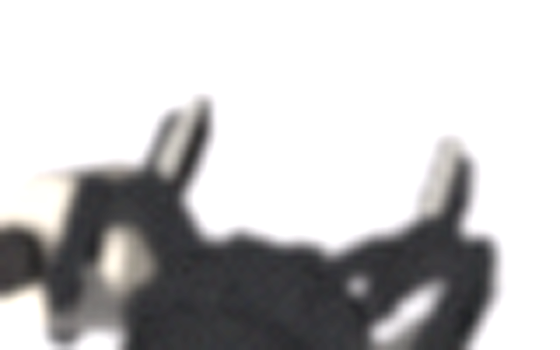

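View pics/b2.png

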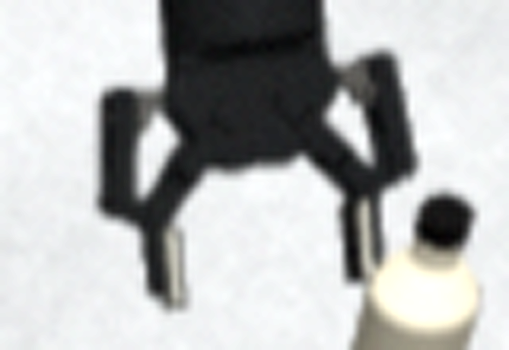

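Run:
```python
from h import *
s=arm.get_state();p=np.array(s["ee_pos"]);R=np.array(s["eef_rot"])
for a,b in (((302,123),(175,245.4)),((333.2,119.8),(139.3,238.8)),((317.6,121.4),(157.1,242.1))):
    x,e=tri(a,b);print(x,e,"in tool:",np.round(R.T@(x-p),4))
```

```text
[0.41775075 0.20424    0.18410325] [1.3291182703181443, 1.329118270318101] in tool: [-0.0043 -0.047  -0.0424]
[0.43614728 0.29752769 0.18151139] [3.8580839113297762, 3.8580839113298824] in tool: [-0.0038  0.0481 -0.0387]
[0.42686073 0.25081308 0.18274953] [2.45934281646932, 2.4593428164693587] in tool: [-0.0039  0.0005 -0.0406]
```

Run:
```python
from h import *
S=np.load("scene0.npz")["p"];T=np.load("top0.npz")["p"]
a=cv2.resize(S[75:140,0:65,::-1],(390,390),interpolation=2);b=cv2.resize(T[320:375,457:512,::-1],(385,390),interpolation=2)
cv2.imwrite("pics/b3.png",np.clip(np.hstack([a,b])*2.0,0,255).astype(np.uint8))
```

```text
(no output)
```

View pics/b3.png

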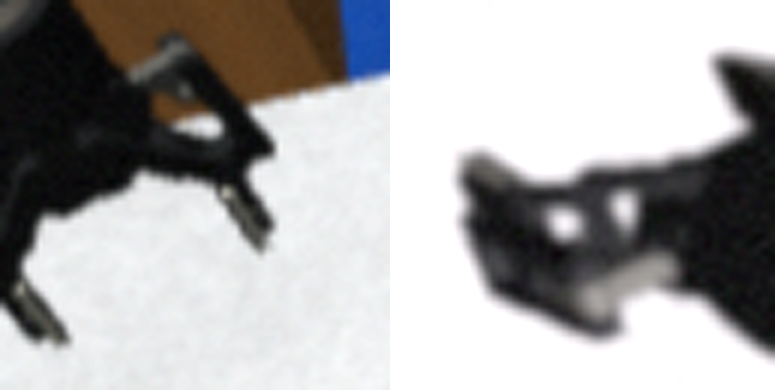

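Run:
```python
from h import *
for z in (.19,.2,.21,.22,.23,.24,.25): print(z,proj("scene",[.1969,-.5395,z]))
s=arm.get_state();p=np.array(s["ee_pos"]);R=np.array(s["eef_rot"])
for k in (0,-.01,-.02,-.03,-.04,-.05):
  print(k,*[np.round(proj(n,p+R[:,2]*k),1) for n in("scene","top")])
T=np.load("top_b.npz")["d"];S=np.load("scene_b.npz")["d"]
for n,d,uv in(("top",T,(138.5,241)),("top",T,(175,248)),("scene",S,(301,119)),("scene",S,(331,116))): 
  x=dep(n,d,uv);print(n,x,R.T@(x-p))
```

```text
0.19 [ 35.01170699 135.02419672]
0.2 [ 33.2778884  132.65904056]
0.21 [ 31.51628494 130.25598221]
0.22 [ 29.72622334 127.8141032 ]
0.23 [ 27.90700837 125.33245518]
0.24 [ 26.05792199 122.81005864]
0.25 [ 24.17822239 120.24590164]
0 [317.5 134.8] [160.9 231.8]
-0.01 [317.2 131.5] [159.8 234.5]
-0.02 [316.9 128.2] [158.7 237.2]
-0.03 [316.6 124.9] [157.6 239.9]
-0.04 [316.3 121.6] [156.5 242.7]
-0.05 [316.  118.3] [155.3 245.5]
top [0.42955659 0.29219424 0.19473311] [-0.00876156  0.04175592 -0.05215527]
top [0.41146885 0.20032592 0.1979528 ] [-0.00971793 -0.05183366 -0.05632622]
scene [0.41100433 0.204258   0.19470218] [-0.00665992 -0.04805517 -0.05470909]
scene [0.43110541 0.29448223 0.1945043 ] [-0.0094259   0.04427337 -0.05120282]
```

Measured in two views, the open fingertips sit about 38 mm behind the reported TCP. The text implies about 5 mm, so I'll approach by vision and stop short to look again.

>>> jog_arm:
  targets:
    - [0,0,0,0.012,-0.002,-0.015,100]
    - [0,0,0,0.025,-0.004,-0.03,100]
    - [0,0,0,0.038,-0.006,-0.045,100]
    - [0,0,0,0.05,-0.008,-0.06,100]
    - [0,0,0,0.05,-0.008,-0.06,100]
    - [0,0,0,0.05,-0.008,-0.06,100]

```text
time: 4.78
ee_pos: [0.5002, 0.2379, 0.0895]
eef_rot: [[-0.72, 0.17, 0.673], [0.127, 0.985, -0.113], [-0.682, 0.003, -0.731]]
wrist_force: [0.5, -0.2, -0.2]
finger_gap: 0.0856
```

```bash
python3 look.py a2 290,100,75 135,180,75
```

```text
4.775 [ 0.631  0.115 -0.95  -0.072 -0.51   0.648] [0.5002 0.2379 0.0895] [ 0.673 -0.113 -0.731] [ 0.49 -0.23 -0.19] [0.068 0.566 0.011] 0.08555404635709388
```

View pics/a2.png

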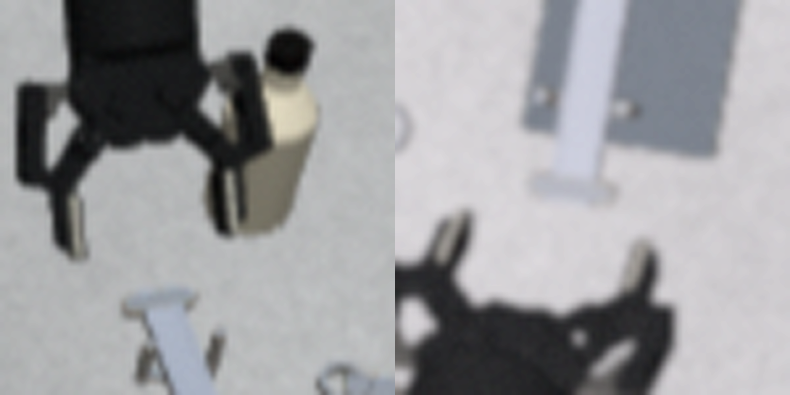

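Run:
```python
from h import *
s=arm.get_state();p=np.array(s["ee_pos"]);R=np.array(s["eef_rot"])
for nm,a,b in (("-y",(305.6,148.8),(182.5,226.1)),("+y",(334,144.6),(147.9,220.4)),("bar",(320.6,157.5),(169.2,216.1))):
    x,e=tri(a,b);print(nm,x,e[0],"in tool:",np.round(R.T@(x-p),4))
print(R.T@(np.array([.4954,.2398,.097])-p))
```

```text
-y [0.46697043 0.19858655 0.12110479] 3.730388565017885 in tool: [-0.0024 -0.0446 -0.0408]
+y [0.4826234  0.29016763 0.12054462] 2.3156794895029833 in tool: [-0.0017  0.0483 -0.0401]
bar [0.49490874 0.2404497  0.09263367] 4.074820875004916 in tool: [ 0.0023  0.0013 -0.0059]
[-0.0011567   0.00072235 -0.00865178]
```

>>> jog_arm:
  targets:
    - [0,0,0,0.007,-0.001,-0.008,100]
    - [0,0,0,0.015,-0.0025,-0.016,100]
    - [0,0,0,0.022,-0.0035,-0.024,100]
    - [0,0,0,0.029,-0.005,-0.031,100]
    - [0,0,0,0.029,-0.005,-0.031,100]
    - [0,0,0,0.029,-0.005,-0.031,100]

```text
time: 5.62
ee_pos: [0.529, 0.2326, 0.0577]
eef_rot: [[-0.721, 0.17, 0.672], [0.126, 0.985, -0.114], [-0.682, 0.003, -0.732]]
wrist_force: [-0.0, 0.9, -0.2]
finger_gap: 0.0853
```

```bash
python3 look.py a3 290,110,75 135,180,75
```

```text
5.625 [ 0.578  0.215 -0.959 -0.203 -0.481  0.598] [0.529  0.2326 0.0577] [ 0.672 -0.114 -0.732] [-0.01  0.85 -0.23] [0.064 0.549 0.02 ] 0.08533424184939167
```

View pics/a3.png

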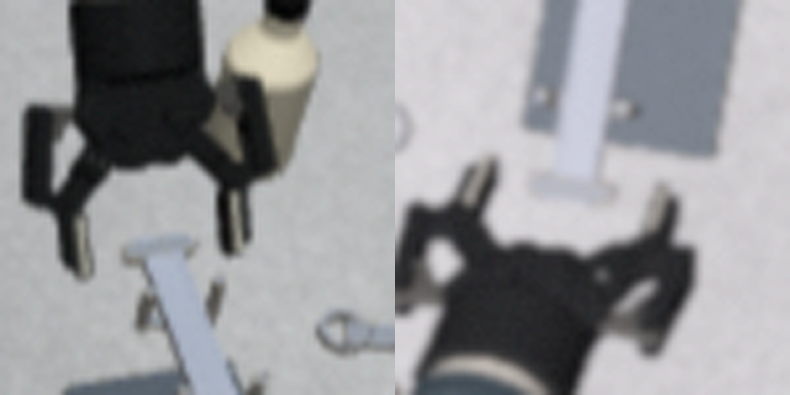

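>>> jog_arm:
  targets:
    - [0,0,0,0,0,0,60]
    - [0,0,0,0,0,0,55]
    - [0,0,0,0,0,0,50]
    - [0,0,0,0,0,0,40]
    - [0,0,0,0,0,0,40]
    - [0,0,0,0,0,0,40]
    - [0,0,0,0,0,0,40]
    - [0,0,0,0,0,0,40]
  force: 105

```text
time: 6.72
ee_pos: [0.5291, 0.2329, 0.0583]
eef_rot: [[-0.72, 0.17, 0.673], [0.126, 0.986, -0.113], [-0.682, 0.003, -0.731]]
wrist_force: [-4.9, 0.4, 5.0]
finger_gap: 0.0409
```

```bash
python3 look.py a4 290,110,75 135,180,75
```

```text
6.725 [ 0.578  0.214 -0.959 -0.203 -0.481  0.598] [0.5291 0.2329 0.0583] [ 0.673 -0.113 -0.731] [-4.91  0.38  5.04] [ 0.071  0.524 -0.082] 0.040858868433065236
```

View pics/a4.png

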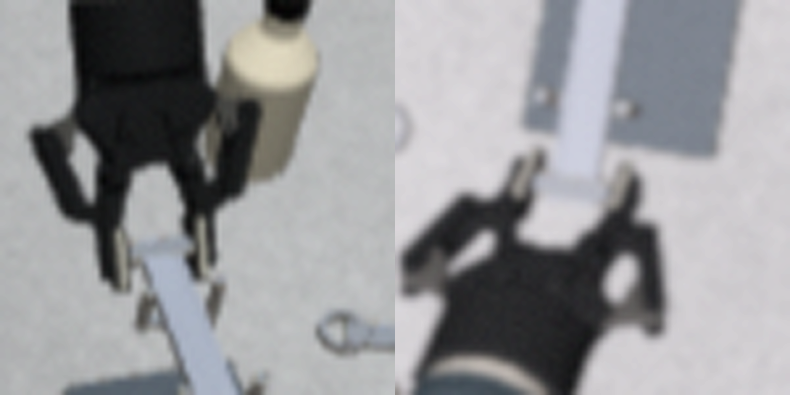

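>>> jog_arm:
  targets:
    - [0,0,0,0,0,0,40]
    - [0,0,0,0,0,0,40]
    - [0,0,0,0,0,0,40]
    - [0,0,0,0,0,0,40]

```text
time: 7.32
ee_pos: [0.5291, 0.233, 0.0583]
eef_rot: [[-0.72, 0.169, 0.673], [0.126, 0.986, -0.113], [-0.682, 0.003, -0.731]]
wrist_force: [-4.8, 0.5, 4.8]
finger_gap: 0.041
```

Run:
```python
from h import *
p=np.load("top_a4.npz")["p"];q=np.load("scene_a4.npz")["p"]
cv2.imwrite("pics/c1.png",np.clip(np.hstack([cv2.resize(q[140:175,302:337,::-1],(395,395),interpolation=2),cv2.resize(p[195:230,150:185,::-1],(395,395),interpolation=2)])*1.6,0,255).astype(np.uint8))
```

```text
(no output)
```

View pics/c1.png

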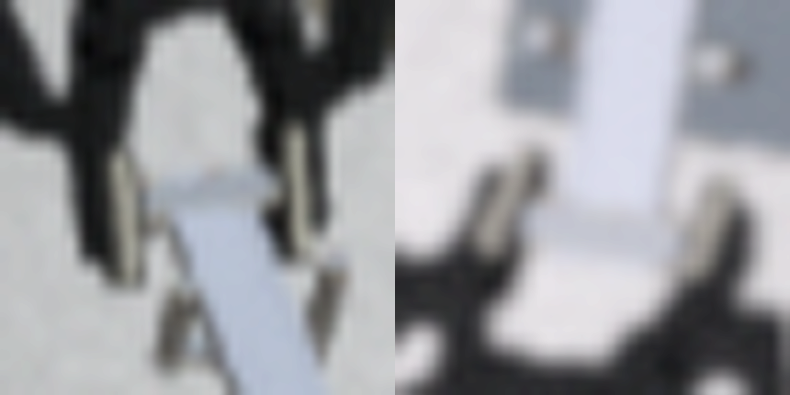

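>>> jog_arm:
  targets:
    - [0,0,0,0,0,0.004,40]
    - [0,0,0,0,0,0.008,40]
    - [0,0,0,0,0,0.012,40]
    - [0,0,0,0,0,0.012,40]
    - [0,0,0,0,0,0.012,40]

```text
time: 7.95
ee_pos: [0.5287, 0.2326, 0.0695]
eef_rot: [[-0.721, 0.17, 0.672], [0.126, 0.986, -0.114], [-0.681, 0.003, -0.732]]
wrist_force: [-0.7, 0.7, -1.6]
finger_gap: 0.0407
```

```bash
python3 look.py a5 290,115,90 130,150,90
```

```text
7.95 [ 0.578  0.187 -0.945 -0.162 -0.48   0.598] [0.5287 0.2326 0.0695] [ 0.672 -0.114 -0.732] [-0.68  0.65 -1.64] [ 0.201  0.985 -0.015] 0.04073151126342259
```

View pics/a5.png

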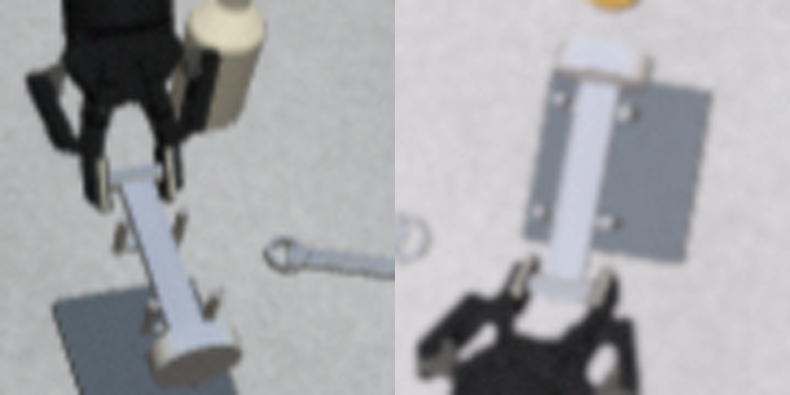

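```bash
cat > ang.py <<'E'
import sys
from h import *
# height along post axis from depth, both cameras
tag=sys.argv[1]
for n in("scene","top"):
    d=np.load(f"{n}_{tag}.npz")["d"];p=np.load(f"{n}_{tag}.npz")["p"].astype(int)
    i=I[n];K=np.array(i["intrinsics"]);v,u=np.mgrid[0:384,0:512]
    c=np.stack([(u-K[0,2])/K[0,0]*d,(v-K[1,2])/K[1,1]*d,d],-1)@np.array(i["attitude"]).T+np.array(i["position"])
    a=np.array([.4954,.2398]);f=np.array([.986,-.167]);
    q=(c[...,:2]-a)@f;l=(c[...,:2]-a)@np.array([.167,.986])
    for q0 in(.03,.05,.07,.09,.11,.13,.145):
        m=(abs(q-q0)<.006)&(abs(l)<.008)&(c[...,2]>.05)&(d>0)&(p.sum(-1)>270)
        if m.sum(): print(n,q0,m.sum(),round(float(np.median(c[...,2][m])),4))
E
cp scene0.npz scene_0.npz; cp top0.npz top_0.npz; python3 ang.py 0; echo; python3 ang.py a5
```

```text
scene 0.03 17 0.1006
scene 0.05 13 0.1003
scene 0.07 15 0.1008
scene 0.09 17 0.1005
scene 0.11 17 0.1007
scene 0.145 18 0.1263
top 0.03 27 0.1024
top 0.05 26 0.1016
top 0.07 25 0.1025
top 0.09 25 0.1024
top 0.11 25 0.1008
top 0.13 32 0.1068
top 0.145 28 0.1278

scene 0.03 18 0.1084
scene 0.05 19 0.1075
scene 0.07 19 0.1054
scene 0.09 19 0.1036
scene 0.11 19 0.1002
scene 0.145 16 0.1237
top 0.03 26 0.1104
top 0.05 25 0.1082
top 0.07 26 0.1062
top 0.09 24 0.104
top 0.11 24 0.1024
top 0.13 29 0.1031
top 0.145 24 0.124
```

The post sagged: its slope is now 6° and the foot is still on the far hook. I'll lower it again and squeeze properly, commanding 0% opening with a higher force.

>>> jog_arm:
  targets:
    - [0,0,0,0,0,-0.004,40]
    - [0,0,0,0,0,-0.008,40]
    - [0,0,0,0,0,-0.012,40]
    - [0,0,0,0,0,-0.012,40]
    - [0,0,0,0,0,-0.012,20]
    - [0,0,0,0,0,-0.012,0]
    - [0,0,0,0,0,-0.012,0]
    - [0,0,0,0,0,-0.012,0]
    - [0,0,0,0,0,-0.012,0]
  force: 115

```text
time: 9.18
ee_pos: [0.5293, 0.2328, 0.0585]
eef_rot: [[-0.719, 0.17, 0.673], [0.126, 0.985, -0.114], [-0.683, 0.003, -0.73]]
wrist_force: [-5.5, -0.5, 4.9]
finger_gap: 0.0406
```

```bash
python3 look.py a6 305,135,50 145,190,50; python3 ang.py a6
```

```text
9.175 [ 0.578  0.214 -0.959 -0.204 -0.482  0.598] [0.5293 0.2328 0.0585] [ 0.673 -0.114 -0.73 ] [-5.47 -0.51  4.91] [-0.006  0.614 -0.146] 0.04056103228984641
scene 0.03 15 0.1011
scene 0.05 16 0.1001
scene 0.07 16 0.1012
scene 0.09 16 0.1008
scene 0.11 18 0.101
scene 0.145 22 0.1271
top 0.03 26 0.1021
top 0.05 27 0.1019
top 0.07 25 0.1019
top 0.09 25 0.1022
top 0.11 26 0.102
top 0.13 31 0.105
top 0.145 26 0.1273
```

View pics/a6.png

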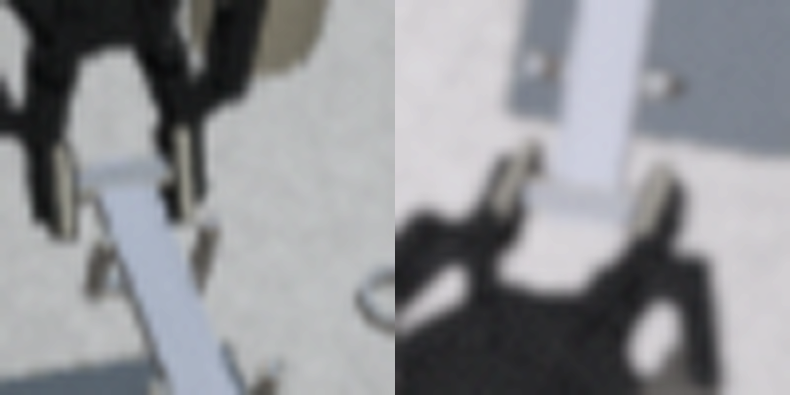

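>>> jog_arm:
  targets:
    - [0,0,0,0,0,0,0]
    - [0,0,0,0,0,0,0]
    - [0,0,0,0,0,0.003,0]
    - [0,0,0,0,0,0.006,0]
    - [0,0,0,0,0,0.008,0]
    - [0,0,0,0,0,0.008,0]
    - [0,0,0,0,0,0.008,0]
  force: 120

```text
time: 10.15
ee_pos: [0.5291, 0.2328, 0.0659]
eef_rot: [[-0.72, 0.17, 0.672], [0.126, 0.986, -0.113], [-0.682, 0.003, -0.731]]
wrist_force: [0.4, 0.5, -1.9]
finger_gap: 0.0406
```

```bash
python3 look.py a7 305,135,50 145,190,50; python3 ang.py a7
```

```text
10.15 [ 0.578  0.196 -0.949 -0.176 -0.48   0.598] [0.5291 0.2328 0.0659] [ 0.672 -0.113 -0.731] [ 0.35  0.5  -1.9 ] [0.094 0.775 0.077] 0.04061865912330659
scene 0.03 16 0.1056
scene 0.05 20 0.1044
scene 0.07 18 0.1031
scene 0.09 18 0.1021
scene 0.11 20 0.1011
scene 0.13 1 0.1016
scene 0.145 19 0.1249
top 0.03 23 0.1075
top 0.05 25 0.1053
top 0.07 27 0.1046
top 0.09 25 0.1037
top 0.11 24 0.1018
top 0.13 28 0.1026
top 0.145 24 0.1257
```

Run:
```python
import numpy as np,cv2
p=np.load("top_a7.npz")["p"];q=np.load("scene_a7.npz")["p"]
def z(im,x,y,w,h,f): 
    o=cv2.resize(im[y:y+h,x:x+w,::-1],None,fx=f,fy=f,interpolation=2);o=np.clip(o*1.7,0,255).astype(np.uint8)
    for i in range(0,w,5): cv2.line(o,(i*f,0),(i*f,6),(0,0,255),1);cv2.putText(o,str(x+i),(i*f,16),0,.35,(0,0,255),1)
    for i in range(0,h,5): cv2.line(o,(0,i*f),(6,i*f),(0,0,255),1);cv2.putText(o,str(y+i),(8,i*f+4),0,.35,(0,0,255),1)
    return o
cv2.imwrite("pics/d1.png",z(q,300,132,40,36,16));cv2.imwrite("pics/d2.png",z(p,148,196,42,36,16))
```

```text
(no output)
```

View pics/d1.png

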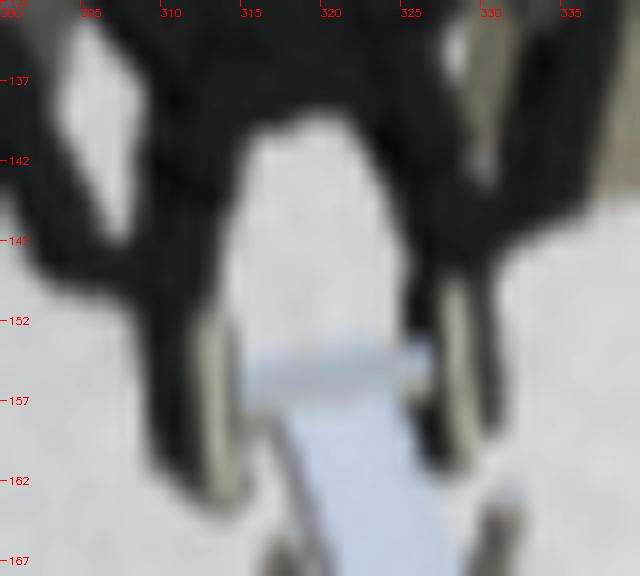

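View pics/d2.png

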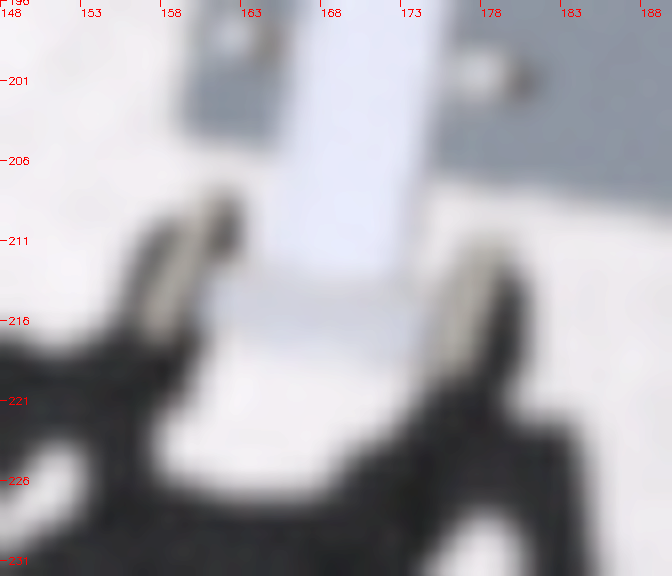

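Even at a commanded 120 N it sags about 4°. I'll set it back on the hooks and see how the gap responds to force.

>>> jog_arm:
  targets:
    - [0,0,0,0,0,-0.004,0]
    - [0,0,0,0,0,-0.008,0]
    - [0,0,0,0,0,-0.008,0]
    - [0,0,0,0,0,-0.008,0]
    - [0,0,0,0,0,-0.008,0]
  force: 20

```text
time: 10.88
ee_pos: [0.5291, 0.2329, 0.0583]
eef_rot: [[-0.72, 0.17, 0.673], [0.126, 0.986, -0.114], [-0.683, 0.003, -0.731]]
wrist_force: [-5.9, -0.2, 4.6]
finger_gap: 0.0407
```

```bash
python3 look.py a8 305,135,50 145,190,50
```

```text
10.875 [ 0.578  0.214 -0.959 -0.204 -0.481  0.598] [0.5291 0.2329 0.0583] [ 0.673 -0.114 -0.731] [-5.92 -0.17  4.63] [ 0.002  0.608 -0.14 ] 0.0406620051861163
```

Run:
```python
from h import *
s=arm.get_state();p=np.array(s["ee_pos"]);R=np.array(s["eef_rot"]);b=np.array([.4954,.2398,.098])
for n in("scene","top"):
    print(n,(proj(n,b+R[:,0]*.01)-proj(n,b-R[:,0]*.01))/2,(proj(n,b+R[:,1]*.01)-proj(n,b-R[:,1]*.01))/2,(proj(n,b+R[:,2]*.01)-proj(n,b-R[:,2]*.01))/2)
```

```text
scene [-1.00146563 -0.4329562 ] [ 3.09174416 -0.47708205] [0.28601214 3.16090141]
top [0.04367124 2.69447054] [-3.60133479 -0.58616727] [ 0.9817711 -2.405708 ]
```

The gap reads 41 mm whatever the force, although the bar is 46 mm. The pads also look toed in, as if they were curling around a bar that sits too deep. I'll regrip with the bar 8 mm nearer the fingertips.

>>> jog_arm:
  targets:
    - [0,0,0,0,0,0,75]
    - [0,0,0,0,0,0,75]
    - [0,0,0,0,0,0,75]
    - [0,0,0,-0.003,0.0005,0.003,75]
    - [0,0,0,-0.0055,0.001,0.006,75]
    - [0,0,0,-0.0055,0.001,0.006,75]
    - [0,0,0,-0.0055,0.001,0.006,30]
    - [0,0,0,-0.0055,0.001,0.006,0]
    - [0,0,0,-0.0055,0.001,0.006,0]
    - [0,0,0,-0.0055,0.001,0.006,0]
    - [0,0,0,-0.0055,0.001,0.006,0]
    - [0,0,0,-0.0055,0.001,0.006,0]
  force: 105

```text
time: 12.48
ee_pos: [0.5236, 0.2339, 0.0643]
eef_rot: [[-0.72, 0.17, 0.673], [0.126, 0.985, -0.113], [-0.682, 0.003, -0.731]]
wrist_force: [-3.4, -0.3, 5.0]
finger_gap: 0.0404
```

```bash
python3 look.py a9 305,135,50 145,190,50; python3 ang.py a9|grep top
```

```text
12.475 [ 0.588  0.195 -0.958 -0.179 -0.487  0.607] [0.5236 0.2339 0.0643] [ 0.673 -0.113 -0.731] [-3.44 -0.3   4.99] [ 0.001  0.549 -0.094] 0.04039816098210946
top 0.03 26 0.1022
top 0.05 25 0.101
top 0.07 25 0.1024
top 0.09 23 0.1022
top 0.11 23 0.1027
top 0.13 30 0.105
top 0.145 23 0.1289
```

View pics/a9.png

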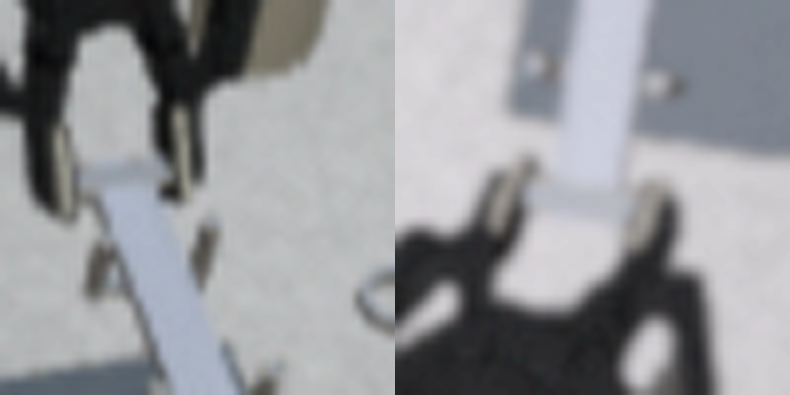

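>>> jog_arm:
  targets:
    - [0,0,0,0,0,0.002,0]
    - [0,0,0,0,0,0.004,0]
    - [0,0,0,0,0,0.006,0]
    - [0,0,0,0,0,0.008,0]
    - [0,0,0,0,0,0.008,0]
    - [0,0,0,0,0,0.008,0]
  force: 120

```text
time: 13.32
ee_pos: [0.5233, 0.2337, 0.0717]
eef_rot: [[-0.721, 0.17, 0.672], [0.126, 0.986, -0.114], [-0.682, 0.003, -0.732]]
wrist_force: [1.1, -0.2, -2.2]
finger_gap: 0.0397
```

```bash
python3 look.py a10 305,135,50 145,190,50; python3 ang.py a10
```

```text
13.325 [ 0.587  0.177 -0.949 -0.151 -0.486  0.607] [0.5233 0.2337 0.0717] [ 0.672 -0.114 -0.732] [ 1.1  -0.24 -2.18] [0.124 0.841 0.001] 0.03973433687620006
scene 0.03 16 0.105
scene 0.05 16 0.1037
scene 0.07 17 0.1034
scene 0.09 19 0.1025
scene 0.11 20 0.1021
scene 0.13 1 0.1045
scene 0.145 20 0.1243
top 0.03 26 0.1081
top 0.05 26 0.1067
top 0.07 26 0.1052
top 0.09 25 0.1028
top 0.11 27 0.1019
top 0.13 30 0.1032
top 0.145 25 0.1257
```

Friction at the bar is weaker than the text says. Instead of forcing it level, I'll raise the bar up and forward, with the post pivoting in the far hook, on a path worked out to keep the foot ahead of that hook. I'll stop partway to check.

>>> jog_arm:
  targets:
    - [0,0,0,0.001,0,0.008,0]
    - [0,0,0,0.003,-0.0005,0.017,0]
    - [0,0,0,0.006,-0.001,0.026,0]
    - [0,0,0,0.008,-0.0015,0.034,0]
    - [0,0,0,0.011,-0.002,0.042,0]
    - [0,0,0,0.016,-0.0027,0.049,0]
    - [0,0,0,0.022,-0.0037,0.054,0]
    - [0,0,0,0.022,-0.0037,0.054,0]
  force: 120

```text
time: 14.42
ee_pos: [0.5466, 0.2303, 0.1269]
eef_rot: [[-0.719, 0.17, 0.674], [0.127, 0.985, -0.113], [-0.683, 0.004, -0.73]]
wrist_force: [0.1, 0.8, -3.3]
finger_gap: 0.0396
```

```bash
python3 look.py a11 295,125,90 130,150,90; python3 ang.py a11
```

```text
14.425 [ 0.55   0.094 -0.847  0.015 -0.465  0.573] [0.5466 0.2303 0.1269] [ 0.674 -0.113 -0.73 ] [ 0.05  0.79 -3.26] [0.204 1.288 0.025] 0.039567935600835234
scene 0.03 22 0.1639
scene 0.05 31 0.1579
scene 0.07 18 0.1564
scene 0.09 20 0.1545
scene 0.11 22 0.152
scene 0.13 21 0.1495
scene 0.145 17 0.1481
top 0.03 27 0.1633
top 0.05 35 0.1596
top 0.07 28 0.1571
top 0.09 27 0.1552
top 0.11 30 0.1512
top 0.13 25 0.149
top 0.145 26 0.1461
```

View pics/a11.png

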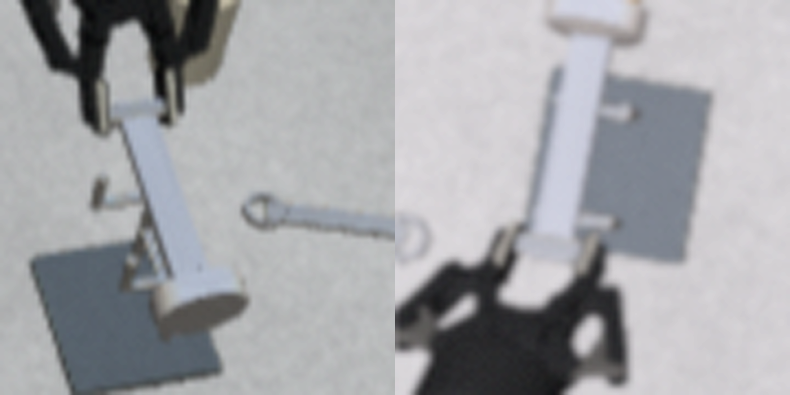

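The post is off both hooks and clear of them. It is held about 7° foot-down, and the wrist reads 3.3 N, which matches its weight. I'll raise it straight up for the swing.

>>> jog_arm:
  targets:
    - [0,0,0,0,0,0.01,0]
    - [0,0,0,0,0,0.025,0]
    - [0,0,0,0,0,0.045,0]
    - [0,0,0,0,0,0.065,0]
    - [0,0,0,0,0,0.085,0]
    - [0,0,0,0,0,0.105,0]
    - [0,0,0,0,0,0.125,0]
    - [0,0,0,0,0,0.14,0]
    - [0,0,0,0,0,0.15,0]
    - [0,0,0,0,0,0.15,0]
    - [0,0,0,0,0,0.15,0]

```text
time: 15.9
ee_pos: [0.545, 0.2299, 0.2749]
eef_rot: [[-0.721, 0.169, 0.671], [0.126, 0.986, -0.114], [-0.681, 0.002, -0.732]]
wrist_force: [-0.1, 0.0, -3.6]
finger_gap: 0.0399
```

```bash
python3 look.py a12 295,95,110 110,140,110; python3 ang.py a12
```

```text
15.9 [ 0.55  -0.082 -0.579  0.463 -0.465  0.573] [0.545  0.2299 0.2749] [ 0.671 -0.114 -0.732] [-0.08  0.02 -3.61] [0.21  1.309 0.025] 0.0399066835906467
scene 0.03 28 0.3111
scene 0.05 35 0.3061
scene 0.07 23 0.304
scene 0.09 24 0.3017
scene 0.11 26 0.2988
scene 0.13 29 0.296
scene 0.145 17 0.2945
top 0.03 39 0.3114
top 0.05 50 0.3075
top 0.07 36 0.3049
top 0.09 37 0.3023
top 0.11 46 0.2987
top 0.13 38 0.2973
top 0.145 34 0.2941
```

View pics/a12.png

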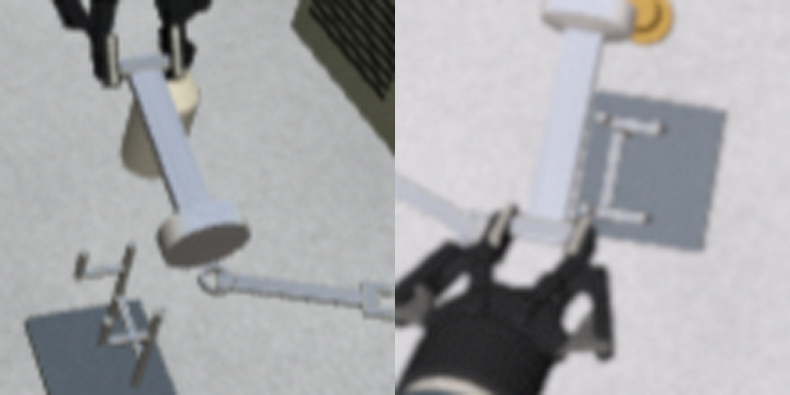

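It holds steadily at about 7° below level, bar at about z = 0.31 and clear all round. Now I'll loosen the grip gradually.

>>> jog_arm:
  targets:
    - [0,0,0,0,0,0,0]
    - [0,0,0,0,0,0,0]
    - [0,0,0,0,0,0,0]
    - [0,0,0,0,0,0,0]
  force: 45

```text
time: 16.5
ee_pos: [0.5456, 0.2301, 0.2759]
eef_rot: [[-0.72, 0.17, 0.672], [0.126, 0.985, -0.114], [-0.682, 0.003, -0.731]]
wrist_force: [-0.4, 0.4, -2.3]
finger_gap: 0.0397
```

>>> jog_arm:
  targets:
    - [0,0,0,0,0,0,0]
    - [0,0,0,0,0,0,0]
    - [0,0,0,0,0,0,0]
    - [0,0,0,0,0,0,0]
    - [0,0,0,0,0,0,0]
    - [0,0,0,0,0,0,0]
  force: 20

```text
time: 17.25
ee_pos: [0.5456, 0.2301, 0.2759]
eef_rot: [[-0.72, 0.17, 0.672], [0.126, 0.985, -0.113], [-0.682, 0.003, -0.731]]
wrist_force: [0.2, -1.0, -2.9]
finger_gap: 0.0397
```

```bash
python3 look.py a13 295,75,130 110,130,130
```

```text
17.25 [ 0.55  -0.082 -0.578  0.463 -0.465  0.573] [0.5456 0.2301 0.2759] [ 0.672 -0.113 -0.731] [ 0.25 -0.96 -2.9 ] [0.173 1.251 0.009] 0.03973560197107017
```

View pics/a13.png

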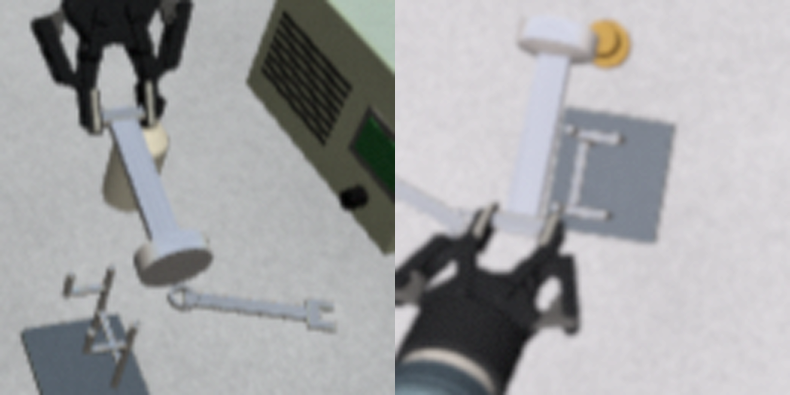

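At a commanded 20 N it has not turned at all. I'll see whether the grip answers when the opening command changes as well.

>>> jog_arm:
  targets:
    - [0,0,0,0,0,0,30]
    - [0,0,0,0,0,0,40]
    - [0,0,0,0,0,0,42]
    - [0,0,0,0,0,0,42]
  force: 20

```text
time: 17.85
ee_pos: [0.5456, 0.2301, 0.2759]
eef_rot: [[-0.72, 0.17, 0.672], [0.126, 0.985, -0.114], [-0.682, 0.003, -0.731]]
wrist_force: [-0.3, 0.5, -3.3]
finger_gap: 0.0398
```

```bash
python3 look.py a14 295,75,130 110,130,130; python3 ang.py a14|grep top
```

```text
17.85 [ 0.55  -0.082 -0.578  0.463 -0.465  0.573] [0.5456 0.2301 0.2759] [ 0.672 -0.114 -0.731] [-0.31  0.47 -3.29] [0.281 1.284 0.007] 0.03977072225430078
top 0.03 38 0.3136
top 0.05 51 0.3086
top 0.07 37 0.3064
top 0.09 36 0.3045
top 0.11 45 0.3009
top 0.13 35 0.2981
top 0.145 35 0.2962
```

>>> jog_arm:
  targets:
    - [0,0,0,0,0,0,44]
    - [0,0,0,0,0,0,44]
    - [0,0,0,0,0,0,45]
    - [0,0,0,0,0,0,45]
  force: 20

```text
time: 18.45
ee_pos: [0.5456, 0.2301, 0.2759]
eef_rot: [[-0.72, 0.17, 0.673], [0.126, 0.985, -0.113], [-0.682, 0.003, -0.731]]
wrist_force: [-0.9, -0.7, -3.2]
finger_gap: 0.0397
```

```bash
python3 look.py a15 295,75,130 110,130,130; python3 ang.py a15|grep top|tail -4
```

```text
18.45 [ 0.55  -0.082 -0.578  0.463 -0.465  0.573] [0.5456 0.2301 0.2759] [ 0.673 -0.113 -0.731] [-0.94 -0.66 -3.19] [0.17  1.308 0.004] 0.039742625789773306
top 0.09 37 0.3044
top 0.11 46 0.3005
top 0.13 36 0.2983
top 0.145 35 0.296
```

>>> jog_arm:
  targets:
    - [0,0,0,0,0,0,46]
    - [0,0,0,0,0,0,46]
  force: 20

```text
time: 18.8
ee_pos: [0.5456, 0.2301, 0.2759]
eef_rot: [[-0.72, 0.17, 0.672], [0.126, 0.985, -0.114], [-0.682, 0.003, -0.731]]
wrist_force: [-0.3, -0.0, -2.1]
finger_gap: 0.0394
```

>>> jog_arm:
  targets:
    - [0,0,0,0,0,0,46.5]
    - [0,0,0,0,0,0,46.5]
  force: 20

```text
time: 19.05
ee_pos: [0.5456, 0.2301, 0.2759]
eef_rot: [[-0.72, 0.17, 0.673], [0.126, 0.985, -0.113], [-0.682, 0.003, -0.731]]
wrist_force: [0.6, 0.4, -3.0]
finger_gap: 0.0402
```

```bash
python3 look.py a16 295,75,130 110,130,130; python3 ang.py a16|grep top|tail -4
```

```text
19.05 [ 0.55  -0.082 -0.578  0.463 -0.465  0.573] [0.5456 0.2301 0.2759] [ 0.673 -0.113 -0.731] [ 0.58  0.44 -2.96] [ 0.27   1.292 -0.037] 0.04016104206683643
top 0.09 38 0.303
top 0.11 47 0.2997
top 0.13 35 0.2968
top 0.145 35 0.2943
```

>>> jog_arm:
  targets:
    - [0,0,0,0,0,0,47]
    - [0,0,0,0,0,0,47]
  force: 20

```text
time: 19.4
ee_pos: [0.5456, 0.2301, 0.2759]
eef_rot: [[-0.72, 0.17, 0.672], [0.126, 0.985, -0.114], [-0.682, 0.003, -0.731]]
wrist_force: [-0.6, 0.6, -3.0]
finger_gap: 0.0405
```

```bash
python3 look.py a17 295,75,130 110,130,130; python3 ang.py a17|grep top|tail -4
```

```text
19.4 [ 0.55  -0.082 -0.578  0.463 -0.465  0.573] [0.5456 0.2301 0.2759] [ 0.672 -0.114 -0.731] [-0.61  0.62 -3.04] [ 0.27   1.242 -0.006] 0.040475723986645784
top 0.09 35 0.3018
top 0.11 44 0.2976
top 0.13 34 0.2952
top 0.145 34 0.2924
```

The gap now follows the command and the post begins to yield, so I'll keep easing it open in small steps.

>>> jog_arm:
  targets:
    - [0,0,0,0,0,0,48]
    - [0,0,0,0,0,0,48]
    - [0,0,0,0,0,0,49]
    - [0,0,0,0,0,0,49]
  force: 20

```text
time: 20.0
ee_pos: [0.5458, 0.2301, 0.2762]
eef_rot: [[-0.72, 0.17, 0.673], [0.126, 0.985, -0.113], [-0.682, 0.003, -0.731]]
wrist_force: [0.0, 0.7, -3.4]
finger_gap: 0.042
```

```bash
python3 look.py a18 295,75,130 110,130,130; python3 ang.py a18|grep top|tail -4
```

```text
20.0 [ 0.55  -0.083 -0.577  0.463 -0.465  0.573] [0.5458 0.2301 0.2762] [ 0.673 -0.113 -0.731] [ 0.01  0.7  -3.38] [ 0.167  1.177 -0.009] 0.042024211726788364
top 0.09 31 0.2581
top 0.11 40 0.2401
top 0.13 34 0.2337
top 0.145 32 0.2445
```

View pics/a18.png

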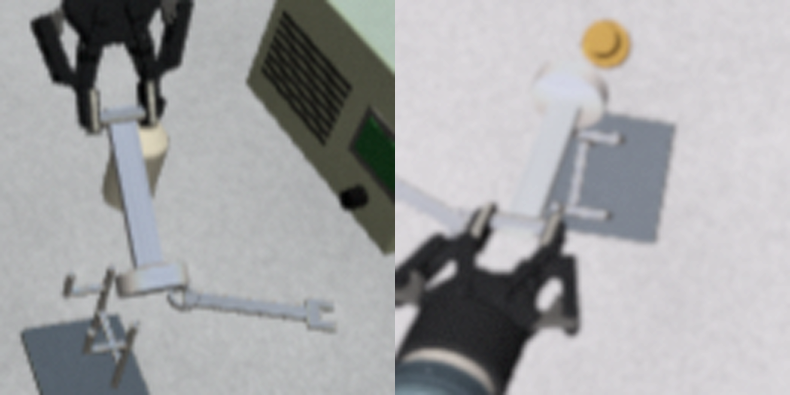

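>>> jog_arm:
  targets:
    - [0,0,0,0,0,0,49.5]
    - [0,0,0,0,0,0,49.5]
    - [0,0,0,0,0,0,50]
    - [0,0,0,0,0,0,50]
    - [0,0,0,0,0,0,50]
  force: 20

```text
time: 20.72
ee_pos: [0.5456, 0.2301, 0.276]
eef_rot: [[-0.72, 0.17, 0.673], [0.126, 0.985, -0.113], [-0.682, 0.003, -0.731]]
wrist_force: [0.0, 0.2, -3.7]
finger_gap: 0.0428
```

```bash
python3 look.py a19 295,75,130 110,130,130; python3 ang.py a19|grep top
```

```text
20.725 [ 0.55  -0.082 -0.577  0.463 -0.465  0.573] [0.5456 0.2301 0.276 ] [ 0.673 -0.113 -0.731] [ 0.03  0.18 -3.71] [0.194 1.086 0.047] 0.04275562640418323
top 0.03 36 0.2911
top 0.05 39 0.2309
top 0.07 28 0.1873
top 0.09 29 0.1879
top 0.11 10 0.0928
```

View pics/a19.png

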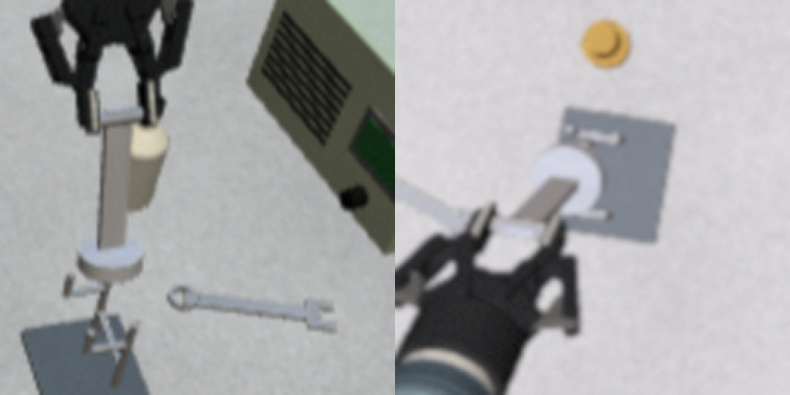

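```bash
cat > plumb.py <<'E'
import sys
from h import *
tag=sys.argv[1]; yaw=float(sys.argv[2]) if len(sys.argv)>2 else -.17
s=arm.get_state();P=np.array(s["ee_pos"]);R=np.array(s["eef_rot"]);bar=P-R[:,2]*.042
f=np.array([np.cos(yaw),np.sin(yaw),0]);y=np.array([-np.sin(yaw),np.cos(yaw),0])
print("bar est",np.round(bar,4))
for n in("scene","top"):
    z=np.load(f"{n}_{tag}.npz");d=z["d"];i=I[n];K=np.array(i["intrinsics"]);v,u=np.mgrid[0:384,0:512]
    c=np.stack([(u-K[0,2])/K[0,0]*d,(v-K[1,2])/K[1,1]*d,d],-1)@np.array(i["attitude"]).T+np.array(i["position"])
    r=c-bar;rho=np.linalg.norm(r,axis=-1);l=r@y;q=r@f
    ok=(d>0)&(abs(l)<.036)&(q>-.06)&(q<.15)&(r[...,2]<0)
    # shaft points
    m=ok&(abs(l)<.010)&(rho>.04)&(rho<.12)
    A=np.c_[r[m][:,2],np.ones(m.sum())]
    if m.sum()>8:
        g=np.median(np.degrees(np.arctan2(q[m],-r[m][:,2])));k=np.linalg.lstsq(A,q[m],rcond=None)[0];kl=np.linalg.lstsq(A,l[m],rcond=None)[0]
        print(n,"shaft n",m.sum(),"dir from bar deg",round(g,1),"fit deg",round(np.degrees(np.arctan(-k[0])),1),"lateral",round(np.degrees(np.arctan(-kl[0])),1))
    m=ok&(rho>.128)&(rho<.145)&(np.hypot(abs(l),0)<.03)
    if m.sum()>15:
        A=np.c_[q[m],l[m],np.ones(m.sum())]
        w=np.ones(m.sum(),bool)
        for _ in range(5):
            k=np.linalg.lstsq(A[w],r[m][w][:,2],rcond=None)[0];e=r[m][:,2]-A@k;w=abs(e)<max(.002,1.5*np.std(e[w]))
        print(n,"foot face n",w.sum(),"tilt fwd deg",round(np.degrees(np.arctan(k[0])),1),"lat",round(np.degrees(np.arctan(k[1])),1),"rms mm",round(1000*np.std(e[w]),2),"centre q,l,z",np.round([q[m][w].mean()*1000,l[m][w].mean()*1000,r[m][w][:,2].mean()*1000],1))
E
python3 plumb.py a18; python3 plumb.py a19
```

```text
bar est [0.5173 0.2348 0.3066]
scene shaft n 247 dir from bar deg 62.5 fit deg 58.1 lateral -2.2
scene foot face n 44 tilt fwd deg 34.8 lat 7.5 rms mm 1.07 centre q,l,z [127.   -4.2 -52.5]
top shaft n 210 dir from bar deg 54.5 fit deg 50.4 lateral 0.7
top foot face n 146 tilt fwd deg 48.0 lat 1.9 rms mm 1.28 centre q,l,z [108.7  -2.  -76. ]
bar est [0.5173 0.2348 0.3066]
scene shaft n 196 dir from bar deg 21.2 fit deg 19.6 lateral -0.8
scene foot face n 111 tilt fwd deg 18.3 lat 1.2 rms mm 1.05 centre q,l,z [  53.4   -0.8 -123.7]
top shaft n 86 dir from bar deg 21.3 fit deg 20.4 lateral -0.3
top foot face n 157 tilt fwd deg 20.2 lat -1.0 rms mm 1.12 centre q,l,z [  48.4   -1.  -124.6]
```

It is now 20° short of plumb and the two views agree. I'll ease it further.

>>> jog_arm:
  targets:
    - [0,0,0,0,0,0,50.5]
    - [0,0,0,0,0,0,50.5]
    - [0,0,0,0,0,0,50.5]
  force: 20

```text
time: 21.2
ee_pos: [0.5455, 0.2301, 0.2759]
eef_rot: [[-0.72, 0.17, 0.672], [0.126, 0.985, -0.113], [-0.682, 0.003, -0.731]]
wrist_force: [-0.5, 0.4, -2.3]
finger_gap: 0.0432
```

```bash
python3 look.py a20 295,75,130 110,130,130; python3 plumb.py a20
```

```text
21.2 [ 0.55  -0.082 -0.578  0.463 -0.465  0.573] [0.5455 0.2301 0.2759] [ 0.672 -0.113 -0.731] [-0.51  0.4  -2.32] [ 0.187  1.077 -0.007] 0.043207273825413256
bar est [0.5174 0.2348 0.3067]
scene shaft n 185 dir from bar deg 20.5 fit deg 18.9 lateral -0.8
scene foot face n 107 tilt fwd deg 16.4 lat 2.0 rms mm 1.1 centre q,l,z [  52.6   -1.3 -124.6]
top shaft n 92 dir from bar deg 20.9 fit deg 19.3 lateral -2.1
top foot face n 187 tilt fwd deg 19.9 lat 1.8 rms mm 1.11 centre q,l,z [  48.7   -1.6 -124.2]
```

>>> jog_arm:
  targets:
    - [0,0,0,0,0,0,51]
    - [0,0,0,0,0,0,51]
    - [0,0,0,0,0,0,51]
  force: 20

```text
time: 21.68
ee_pos: [0.5455, 0.2301, 0.2759]
eef_rot: [[-0.72, 0.17, 0.672], [0.126, 0.985, -0.113], [-0.682, 0.003, -0.731]]
wrist_force: [-1.0, 1.2, -3.0]
finger_gap: 0.0434
```

```bash
python3 look.py a21 295,75,130 110,130,130; python3 plumb.py a21
```

```text
21.675 [ 0.55  -0.082 -0.578  0.463 -0.465  0.573] [0.5455 0.2301 0.2759] [ 0.672 -0.113 -0.731] [-1.03  1.17 -3.  ] [ 0.176  1.084 -0.022] 0.04335790812075954
bar est [0.5173 0.2348 0.3066]
scene shaft n 161 dir from bar deg 11.6 fit deg 10.7 lateral -0.7
scene foot face n 122 tilt fwd deg 7.7 lat 2.4 rms mm 1.05 centre q,l,z [  30.8   -2.4 -132.2]
top shaft n 41 dir from bar deg 11.0 fit deg 9.9 lateral -1.9
top foot face n 161 tilt fwd deg 10.2 lat 0.1 rms mm 1.16 centre q,l,z [  29.    -2.6 -131. ]
```

>>> jog_arm:
  targets:
    - [0,0,0,0,0,0,51.2]
    - [0,0,0,0,0,0,51.2]
    - [0,0,0,0,0,0,51.2]
    - [0,0,0,0,0,0,51.2]
  force: 20

```text
time: 22.28
ee_pos: [0.5455, 0.2301, 0.2759]
eef_rot: [[-0.72, 0.17, 0.672], [0.126, 0.985, -0.113], [-0.682, 0.003, -0.731]]
wrist_force: [-0.1, -0.3, -3.3]
finger_gap: 0.0435
```

```bash
python3 look.py a22 295,75,130 110,130,130; python3 plumb.py a22
```

```text
22.275 [ 0.55  -0.082 -0.578  0.463 -0.465  0.573] [0.5455 0.2301 0.2759] [ 0.672 -0.113 -0.731] [-0.09 -0.34 -3.25] [ 0.129  1.022 -0.003] 0.04354273771144396
bar est [0.5173 0.2348 0.3067]
scene shaft n 170 dir from bar deg 12.2 fit deg 11.1 lateral -1.0
scene foot face n 118 tilt fwd deg 9.6 lat 0.4 rms mm 1.09 centre q,l,z [  31.9   -1.4 -132.1]
top shaft n 48 dir from bar deg 12.3 fit deg 11.7 lateral 1.0
top foot face n 176 tilt fwd deg 10.8 lat 1.3 rms mm 1.09 centre q,l,z [  30.9   -3.2 -130.1]
```

>>> jog_arm:
  targets:
    - [0,0,0,0,0,0,51.4]
    - [0,0,0,0,0,0,51.4]
    - [0,0,0,0,0,0,51.4]
  force: 20

```text
time: 22.75
ee_pos: [0.5455, 0.2301, 0.2759]
eef_rot: [[-0.72, 0.17, 0.672], [0.126, 0.985, -0.113], [-0.682, 0.003, -0.731]]
wrist_force: [-0.4, -1.0, -2.7]
finger_gap: 0.0438
```

```bash
python3 look.py a23 295,75,130 110,130,130; python3 plumb.py a23
```

```text
22.75 [ 0.55  -0.082 -0.578  0.463 -0.465  0.573] [0.5455 0.2301 0.2759] [ 0.672 -0.113 -0.731] [-0.41 -1.05 -2.72] [0.157 0.988 0.038] 0.04380882918844513
bar est [0.5173 0.2348 0.3066]
scene shaft n 164 dir from bar deg 10.8 fit deg 9.2 lateral -0.9
scene foot face n 126 tilt fwd deg 9.1 lat 1.0 rms mm 0.98 centre q,l,z [  27.9   -1.2 -132.9]
top shaft n 39 dir from bar deg 10.7 fit deg 9.7 lateral -0.2
top foot face n 173 tilt fwd deg 8.1 lat 2.3 rms mm 1.07 centre q,l,z [  27.    -3.3 -131.3]
```

>>> jog_arm:
  targets:
    - [0,0,0,0,0,0,51.6]
    - [0,0,0,0,0,0,51.7]
    - [0,0,0,0,0,0,51.7]
  force: 20

```text
time: 23.22
ee_pos: [0.5455, 0.2301, 0.2759]
eef_rot: [[-0.72, 0.17, 0.672], [0.126, 0.985, -0.113], [-0.682, 0.003, -0.731]]
wrist_force: [0.1, -0.1, -3.4]
finger_gap: 0.0445
```

```bash
python3 look.py a24 295,75,130 110,130,130; python3 plumb.py a24
```

```text
23.225 [ 0.55  -0.082 -0.578  0.463 -0.465  0.573] [0.5455 0.2301 0.2759] [ 0.672 -0.113 -0.731] [ 0.11 -0.11 -3.44] [0.1   1.061 0.023] 0.04454363508857867
bar est [0.5173 0.2349 0.3066]
scene shaft n 153 dir from bar deg 7.5 fit deg 6.2 lateral 0.2
scene foot face n 142 tilt fwd deg 4.8 lat 0.7 rms mm 1.1 centre q,l,z [  21.5   -0.5 -134.4]
top shaft n 17 dir from bar deg 6.7 fit deg 6.2 lateral -2.8
top foot face n 163 tilt fwd deg 6.9 lat -0.3 rms mm 1.08 centre q,l,z [  17.5   -5.  -132.8]
```

It is 6° short of plumb at a light grip. I'll lean the tool 6° further so the post slips in the loose grip, then lean back, which should leave it plumb.

>>> jog_arm:
  targets:
    - [-0.004,-0.025,0,0,0,0,51.7]
    - [-0.009,-0.053,0,0,0,0,51.7]
    - [-0.014,-0.081,0,0,0,0,51.7]
    - [-0.018,-0.108,0,0,0,0,51.7]
    - [-0.018,-0.108,0,0,0,0,51.7]
    - [-0.014,-0.081,0,0,0,0,51.7]
    - [-0.009,-0.053,0,0,0,0,51.7]
    - [-0.004,-0.025,0,0,0,0,51.7]
    - [0,0,0,0,0,0,51.7]
    - [0,0,0,0,0,0,51.7]
  force: 20

```text
time: 24.58
ee_pos: [0.5465, 0.2302, 0.2771]
eef_rot: [[-0.719, 0.17, 0.673], [0.127, 0.985, -0.113], [-0.683, 0.004, -0.731]]
wrist_force: [0.2, -0.3, -3.0]
finger_gap: 0.0443
```

```bash
python3 look.py a25 295,75,130 110,130,130; python3 plumb.py a25
```

```text
24.575 [ 0.55  -0.082 -0.575  0.464 -0.465  0.573] [0.5465 0.2302 0.2771] [ 0.673 -0.113 -0.731] [ 0.24 -0.25 -3.04] [0.198 0.954 0.058] 0.044337299477669734
bar est [0.5175 0.2348 0.3068]
scene shaft n 148 dir from bar deg 4.9 fit deg 3.5 lateral -0.2
scene foot face n 125 tilt fwd deg 2.1 lat 0.9 rms mm 1.08 centre q,l,z [  13.6   -1.  -135.1]
top foot face n 159 tilt fwd deg 4.2 lat -0.7 rms mm 1.1 centre q,l,z [  13.4   -3.1 -134.4]
```

View pics/a25.png

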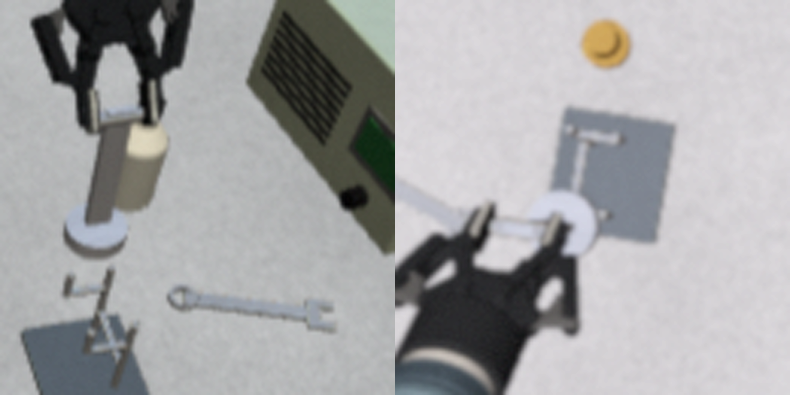

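>>> jog_arm:
  targets:
    - [0.003,0.02,0,0,0,0,51.7]
    - [0.006,0.04,0,0,0,0,51.7]
    - [0.009,0.055,0,0,0,0,51.7]
    - [0.009,0.055,0,0,0,0,51.7]
    - [0.009,0.055,0,0,0,0,51.7]
  force: 20

```text
time: 25.3
ee_pos: [0.5456, 0.23, 0.2759]
eef_rot: [[-0.757, 0.17, 0.631], [0.132, 0.985, -0.107], [-0.64, 0.003, -0.768]]
wrist_force: [0.2, -0.1, -2.0]
finger_gap: 0.0443
```

```bash
python3 look.py a26 295,75,130 110,130,130; python3 plumb.py a26
```

```text
25.3 [ 0.528 -0.062 -0.517  0.547 -0.423  0.575] [0.5456 0.23   0.2759] [ 0.631 -0.107 -0.768] [ 0.18 -0.11 -2.04] [0.157 0.863 0.019] 0.04430844879315169
bar est [0.5189 0.2345 0.308 ]
scene shaft n 151 dir from bar deg 5.3 fit deg 4.9 lateral 0.4
scene foot face n 128 tilt fwd deg 4.4 lat 0.0 rms mm 1.06 centre q,l,z [  14.7   -1.  -134.8]
top foot face n 152 tilt fwd deg 2.1 lat 0.2 rms mm 1.14 centre q,l,z [  15.5   -2.5 -133.8]
```

>>> jog_arm:
  targets:
    - [0,0,0,0,0,0,49]
    - [0,0,0,0,0,0,40]
    - [0,0,0,0,0,0,20]
    - [0,0,0,0,0,0,0]
    - [0,0,0,0,0,0,0]
  force: 105

```text
time: 26.02
ee_pos: [0.5456, 0.2301, 0.276]
eef_rot: [[-0.757, 0.17, 0.631], [0.132, 0.985, -0.107], [-0.64, 0.003, -0.768]]
wrist_force: [-0.5, -0.2, -3.5]
finger_gap: 0.0403
```

```bash
python3 look.py a27 295,75,130 110,130,130; python3 plumb.py a27
```

```text
26.025 [ 0.528 -0.062 -0.517  0.547 -0.423  0.575] [0.5456 0.2301 0.276 ] [ 0.631 -0.107 -0.768] [-0.46 -0.23 -3.54] [ 0.144  0.936 -0.005] 0.04033890149581101
bar est [0.5191 0.2345 0.3082]
scene shaft n 155 dir from bar deg 6.4 fit deg 5.2 lateral -0.3
scene foot face n 131 tilt fwd deg 3.7 lat 2.1 rms mm 1.11 centre q,l,z [  18.3   -0.7 -135.5]
top shaft n 9 dir from bar deg 5.9 fit deg 5.6 lateral -8.4
top foot face n 165 tilt fwd deg 5.0 lat -0.2 rms mm 1.05 centre q,l,z [  17.2   -4.  -134.3]
```

Once clamped it sits 4.5° short. I want it plumb at a lean of about 42–44°, so I'll lean further, loosen again, clamp, then take out the remainder with the wrist.

>>> jog_arm:
  targets:
    - [-0.008,-0.049,0,0,0,0,0]
    - [-0.017,-0.099,0,0,0,0,0]
    - [-0.025,-0.148,0,0,0,0,40]
    - [-0.025,-0.148,0,0,0,0,48]
    - [-0.025,-0.148,0,0,0,0,50]
    - [-0.025,-0.148,0,0,0,0,51]
    - [-0.025,-0.148,0,0,0,0,51.5]
    - [-0.025,-0.148,0,0,0,0,51.7]
    - [-0.025,-0.148,0,0,0,0,51.7]
    - [-0.025,-0.148,0,0,0,0,51.8]
    - [-0.025,-0.148,0,0,0,0,51.8]
  force: 20

```text
time: 27.5
ee_pos: [0.5456, 0.2301, 0.2759]
eef_rot: [[-0.654, 0.169, 0.737], [0.115, 0.986, -0.125], [-0.748, 0.003, -0.664]]
wrist_force: [0.0, -0.2, -3.8]
finger_gap: 0.0444
```

```bash
python3 look.py a28 295,75,130 110,130,130; python3 plumb.py a28
```

```text
27.5 [ 0.588 -0.107 -0.679  0.312 -0.538  0.563] [0.5456 0.2301 0.2759] [ 0.737 -0.125 -0.664] [ 0.03 -0.2  -3.82] [0.132 1.072 0.002] 0.04436464143296435
bar est [0.5146 0.2353 0.3038]
scene shaft n 140 dir from bar deg 7.8 fit deg 7.4 lateral 0.6
scene foot face n 128 tilt fwd deg 7.5 lat 1.1 rms mm 0.99 centre q,l,z [  21.2   -1.6 -135.1]
top shaft n 17 dir from bar deg 7.3 fit deg 6.7 lateral -0.7
top foot face n 152 tilt fwd deg 4.6 lat 0.9 rms mm 1.08 centre q,l,z [  19.7   -4.6 -133.6]
```

>>> jog_arm:
  targets:
    - [0.005,0.03,0,0,0,0,51.8]
    - [0.01,0.06,0,0,0,0,51.8]
    - [0.015,0.09,0,0,0,0,51.8]
    - [0.018,0.105,0,0,0,0,51.8]
    - [0.018,0.105,0,0,0,0,45]
    - [0.018,0.105,0,0,0,0,20]
    - [0.018,0.105,0,0,0,0,0]
    - [0.018,0.105,0,0,0,0,0]
  force: 105

```text
time: 28.6
ee_pos: [0.5453, 0.2301, 0.2757]
eef_rot: [[-0.729, 0.17, 0.663], [0.127, 0.986, -0.112], [-0.673, 0.003, -0.74]]
wrist_force: [-0.2, 0.1, -3.0]
finger_gap: 0.0403
```

```bash
python3 look.py a29 295,75,130 110,130,130; python3 plumb.py a29
```

```text
28.6 [ 0.546 -0.078 -0.565  0.482 -0.456  0.573] [0.5453 0.2301 0.2757] [ 0.663 -0.112 -0.74 ] [-0.19  0.09 -2.99] [0.133 1.018 0.03 ] 0.04030129276528446
bar est [0.5176 0.2348 0.3069]
scene shaft n 155 dir from bar deg 8.6 fit deg 7.4 lateral 0.2
scene foot face n 132 tilt fwd deg 7.7 lat 1.3 rms mm 1.03 centre q,l,z [  21.7   -1.6 -135.1]
top shaft n 20 dir from bar deg 8.2 fit deg 7.5 lateral -3.2
top foot face n 167 tilt fwd deg 6.5 lat 0.5 rms mm 1.17 centre q,l,z [  21.5   -3.9 -133.3]
```

View pics/a29.png

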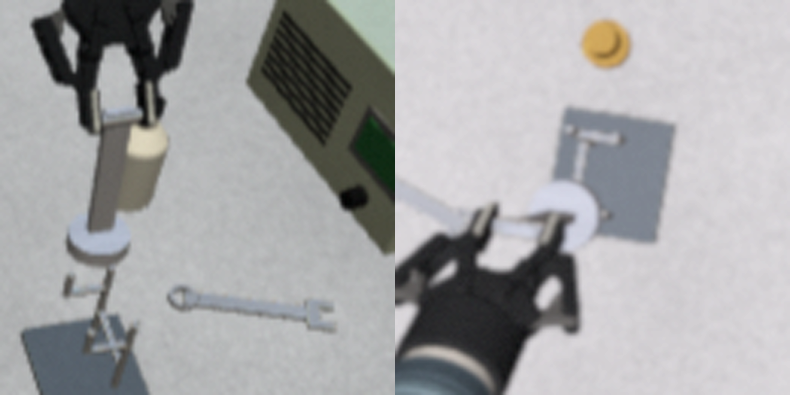

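Run:
```python
from h import *
def cl(n,tag,box,thr=None):
    p=np.load(f"{n}_{tag}.npz")["p"];x,y,w,h=box
    o=cv2.resize(p[y:y+h,x:x+w,::-1],None,fx=12,fy=12,interpolation=2);return np.clip(o*1.5,0,255).astype(np.uint8)
a=cl("scene","a29",(312,105,33,60));b=cl("top","a29",(145,185,35,45))
cv2.imwrite("pics/g1.png",cv2.resize(a,None,fx=.8,fy=.8));cv2.imwrite("pics/g2.png",b)
s=arm.get_state();P=np.array(s["ee_pos"]);R=np.array(s["eef_rot"]);bar=P-R[:,2]*.042
f=np.array([.986,-.167,0])
for th in(0,4,8):
    t=np.radians(th);X=bar+.134*(f*np.sin(t)-np.array([0,0,np.cos(t)]));print(th,proj("scene",X),proj("top",X),proj("scene",bar),proj("top",bar))
```

```text
0 [325.17311331 146.61081145] [163.57394563 205.95656657] [333.60944504 113.12419887] [150.64321568 203.29736509]
4 [326.16058057 148.97538151] [164.175445   202.35409626] [333.60944504 113.12419887] [150.64321568 203.29736509]
8 [327.1915857  151.20752549] [164.71909425 198.75565067] [333.60944504 113.12419887] [150.64321568 203.29736509]
```

View pics/g1.png

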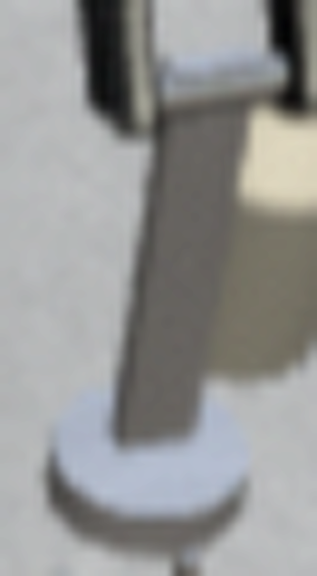

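View pics/g2.png

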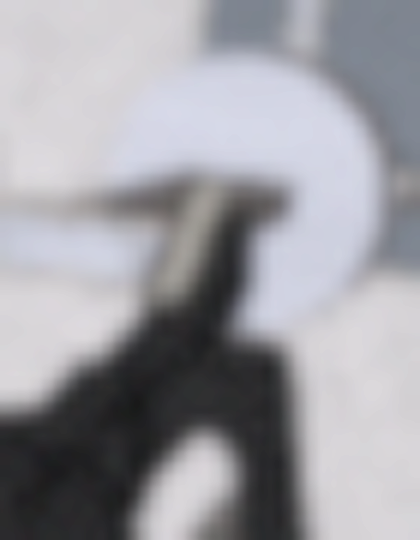

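Rotating while loose doesn't carry the post reliably. It is 7° short in both the pixels and the depth. So the order will be: lean further, loosen and settle, clamp while still, and only then rotate in a firm grip.

>>> jog_arm:
  targets:
    - [-0.008,-0.045,0,0,0,0,0]
    - [-0.016,-0.09,0,0,0,0,20]
    - [-0.02,-0.118,0,0,0,0,44]
    - [-0.02,-0.118,0,0,0,0,49]
    - [-0.02,-0.118,0,0,0,0,51]
    - [-0.02,-0.118,0,0,0,0,51.6]
    - [-0.02,-0.118,0,0,0,0,51.8]
    - [-0.02,-0.118,0,0,0,0,51.9]
    - [-0.02,-0.118,0,0,0,0,51.9]
    - [-0.02,-0.118,0,0,0,0,51.9]
  force: 20

```text
time: 29.95
ee_pos: [0.5456, 0.2301, 0.2759]
eef_rot: [[-0.644, 0.169, 0.746], [0.113, 0.986, -0.126], [-0.757, 0.003, -0.654]]
wrist_force: [0.1, -0.2, -3.3]
finger_gap: 0.0441
```

>>> jog_arm:
  targets:
    - [0,0,0,0,0,0,48]
    - [0,0,0,0,0,0,30]
    - [0,0,0,0,0,0,0]
    - [0,0,0,0,0,0,0]
    - [0,0,0,0,0,0,0]
  force: 105

```text
time: 30.58
ee_pos: [0.5455, 0.2301, 0.2759]
eef_rot: [[-0.644, 0.169, 0.746], [0.113, 0.986, -0.126], [-0.756, 0.003, -0.654]]
wrist_force: [0.6, 0.6, -3.0]
finger_gap: 0.0402
```

```bash
python3 look.py a30 295,75,130 110,130,130; python3 plumb.py a30
```

```text
30.575 [ 0.593 -0.11  -0.693  0.29  -0.548  0.561] [0.5455 0.2301 0.2759] [ 0.746 -0.126 -0.654] [ 0.56  0.64 -3.04] [0.202 1.176 0.004] 0.0401500869895395
bar est [0.5142 0.2354 0.3034]
scene shaft n 165 dir from bar deg 13.1 fit deg 12.2 lateral 0.5
scene foot face n 125 tilt fwd deg 10.7 lat 1.4 rms mm 1.06 centre q,l,z [  35.3   -1.2 -132.7]
top shaft n 45 dir from bar deg 12.8 fit deg 12.2 lateral -0.7
top foot face n 172 tilt fwd deg 11.8 lat 1.4 rms mm 1.14 centre q,l,z [  31.1   -2.9 -132.2]
```

>>> jog_arm:
  targets:
    - [0,0,0,0,0,0,48]
    - [0,0,0,0,0,0,51]
    - [0,0,0,0,0,0,51.8]
    - [0,0,0,0,0,0,52]
    - [0,0,0,0,0,0,52]
    - [0,0,0,0,0,0,52]
    - [0,0,0,0,0,0,52]
    - [0,0,0,0,0,0,52]
  force: 20

```text
time: 31.68
ee_pos: [0.5456, 0.2301, 0.2759]
eef_rot: [[-0.644, 0.169, 0.746], [0.113, 0.986, -0.126], [-0.757, 0.003, -0.654]]
wrist_force: [-0.2, 0.1, -2.8]
finger_gap: 0.0446
```

```bash
python3 look.py a31 295,75,130 110,130,130; python3 plumb.py a31
```

```text
31.675 [ 0.593 -0.11  -0.693  0.29  -0.548  0.561] [0.5456 0.2301 0.2759] [ 0.746 -0.126 -0.654] [-0.15  0.09 -2.84] [0.23  1.09  0.049] 0.04461018725062062
bar est [0.5142 0.2354 0.3033]
scene shaft n 142 dir from bar deg 4.3 fit deg 3.8 lateral -0.0
scene foot face n 123 tilt fwd deg 4.2 lat 0.3 rms mm 1.04 centre q,l,z [  12.2   -1.3 -136.5]
top foot face n 151 tilt fwd deg 2.3 lat 0.8 rms mm 1.14 centre q,l,z [   8.8   -4.5 -135.6]
```

It now hangs 3–4° from plumb in the light grip. I'll clamp while still, then trim it with the wrist.

>>> jog_arm:
  targets:
    - [0,0,0,0,0,0,48]
    - [0,0,0,0,0,0,30]
    - [0,0,0,0,0,0,0]
    - [0,0,0,0,0,0,0]
    - [0,0,0,0,0,0,0]
    - [0.005,0.03,0,0,0,0,0]
    - [0.01,0.06,0,0,0,0,0]
    - [0.01,0.06,0,0,0,0,0]
    - [0.01,0.06,0,0,0,0,0]
  force: 105

```text
time: 32.9
ee_pos: [0.5455, 0.23, 0.2757]
eef_rot: [[-0.688, 0.17, 0.706], [0.12, 0.986, -0.119], [-0.716, 0.003, -0.699]]
wrist_force: [-0.3, 0.2, -3.3]
finger_gap: 0.0403
```

```bash
python3 look.py a32 295,75,130 110,130,130; python3 plumb.py a32
```

```text
32.9 [ 0.569 -0.096 -0.628  0.39  -0.502  0.569] [0.5455 0.23   0.2757] [ 0.706 -0.119 -0.699] [-0.3   0.17 -3.29] [0.166 1.043 0.059] 0.040278076900068724
bar est [0.5156 0.235  0.3048]
scene shaft n 149 dir from bar deg 8.0 fit deg 6.9 lateral 0.6
scene foot face n 127 tilt fwd deg 6.9 lat 1.4 rms mm 1.05 centre q,l,z [  21.7   -2.7 -135. ]
top shaft n 16 dir from bar deg 7.3 fit deg 6.7 lateral -3.3
top foot face n 171 tilt fwd deg 6.5 lat 0.8 rms mm 1.08 centre q,l,z [  18.7   -4.5 -134.6]
```

>>> jog_arm:
  targets:
    - [0.007,0.04,0,0,0,0,0]
    - [0.014,0.08,0,0,0,0,0]
    - [0.02,0.115,0,0,0,0,0]
    - [0.02,0.115,0,0,0,0,0]
    - [0.02,0.115,0,0,0,0,0]
  force: 105

```text
time: 33.62
ee_pos: [0.5453, 0.23, 0.2755]
eef_rot: [[-0.766, 0.17, 0.621], [0.134, 0.985, -0.105], [-0.629, 0.003, -0.777]]
wrist_force: [-0.4, -0.4, -2.8]
finger_gap: 0.0403
```

```bash
python3 look.py a33 295,75,130 110,130,130; python3 plumb.py a33
```

```text
33.625 [ 0.523 -0.057 -0.503  0.566 -0.412  0.575] [0.5453 0.23   0.2755] [ 0.621 -0.105 -0.777] [-0.41 -0.41 -2.84] [0.205 0.885 0.028] 0.04034208693967389
bar est [0.519  0.2344 0.3079]
scene shaft n 132 dir from bar deg 2.3 fit deg 0.5 lateral 0.4
scene foot face n 129 tilt fwd deg -0.2 lat -0.6 rms mm 1.02 centre q,l,z [   8.2   -1.3 -136.6]
top foot face n 129 tilt fwd deg 0.3 lat 0.5 rms mm 1.09 centre q,l,z [   7.8   -7.1 -135.8]
```

View pics/a33.png

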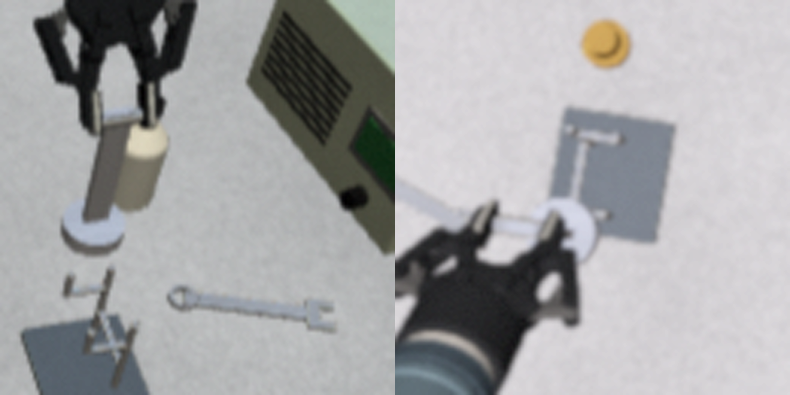

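In the firm grip the post is plumb within 0.5° at a 39° lean. I'll carry it across, above the plug and on the robot's side of the nozzle.

>>> jog_arm:
  targets:
    - [0,0,0,-0.002,-0.01,0,0]
    - [0,0,0,-0.005,-0.035,0,0]
    - [0,0,0,-0.01,-0.07,0,0]
    - [0,0,0,-0.015,-0.11,0,0]
    - [0,0,0,-0.02,-0.155,0,0]
    - [0,0,0,-0.025,-0.2,0,0]
    - [0,0,0,-0.03,-0.245,0,0]
    - [0,0,0,-0.031,-0.29,0,0]
    - [0,0,0,-0.031,-0.33,0,0]
    - [0,0,0,-0.031,-0.365,0,0]
    - [0,0,0,-0.031,-0.39,0,0]
    - [0,0,0,-0.031,-0.4,0,0]

```text
time: 35.22
ee_pos: [0.5137, -0.1718, 0.2757]
eef_rot: [[-0.766, 0.173, 0.62], [0.136, 0.985, -0.107], [-0.629, 0.002, -0.778]]
wrist_force: [-1.2, -0.0, -3.2]
finger_gap: 0.0401
```

>>> jog_arm:
  targets:
    - [0,0,0,0,0,-0.01,0]
    - [0,0,0,0,0,-0.03,0]
    - [0,0,0,0,0,-0.055,0]
    - [0,0,0,0,0,-0.075,0]
    - [0,0,0,0,0,-0.09,0]
    - [0,0,0,0,0,-0.095,0]
    - [0,0,0,0,0,-0.095,0]
    - [0,0,0,0,0,-0.095,0]

```text
time: 36.22
ee_pos: [0.5152, -0.1699, 0.1819]
eef_rot: [[-0.765, 0.169, 0.622], [0.133, 0.986, -0.105], [-0.63, 0.003, -0.776]]
wrist_force: [0.0, -0.3, -2.4]
finger_gap: 0.0402
```

```bash
python3 look.py a34 150,110,140 255,110,140; python3 plumb.py a34
```

```text
36.225 [-0.608 -0.195 -0.893  0.239  0.272 -0.347] [ 0.5152 -0.1699  0.1819] [ 0.622 -0.105 -0.776] [ 0.   -0.26 -2.4 ] [ 0.093  0.854 -0.012] 0.040232937732290676
bar est [ 0.4891 -0.1658  0.2147]
top foot face n 75 tilt fwd deg 1.4 lat 1.1 rms mm 0.99 centre q,l,z [   9.7   -1.  -135.8]
```

View pics/a34.png

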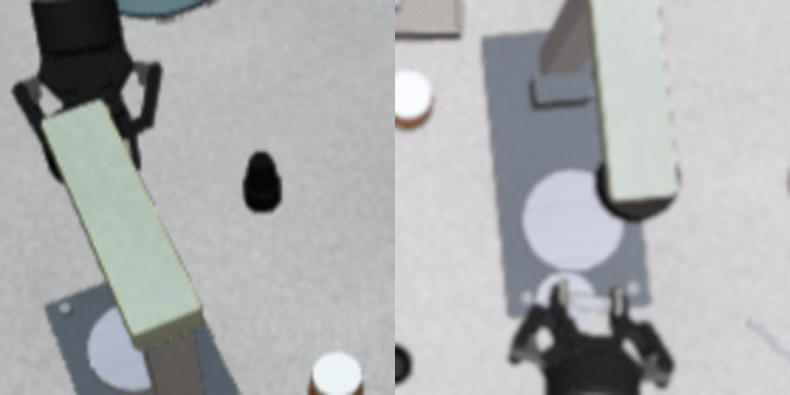

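Run:
```python
from h import *
p=np.load("top_a34.npz")["p"]
o=cv2.resize(p[200:235,295:340,::-1],None,fx=14,fy=14,interpolation=2);cv2.imwrite("pics/g3.png",np.clip(o*1.5,0,255).astype(np.uint8))
```

```text
(no output)
```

View pics/g3.png

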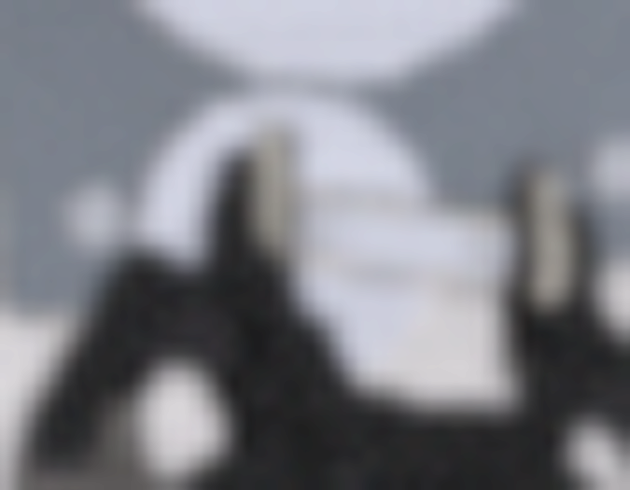

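Run:
```python
from h import *
for z in(.07,.08,.09): print(z,onplane("top",(314.96,216.4),z),onplane("top",(323.5,216.9),z+.134))
d=np.load("top_a34.npz")["d"]
for uv in((308,213),(312,208),(320,207),(322,217),(324,217)): print(uv,dep("top",d,uv))
d0=np.load("top0.npz")["d"];print("stage z",np.median([dep("top",d0,(u,v))[2] for u in range(306,320) for v in range(180,198)]), "table",np.median([dep("top",d0,(u,v))[2] for u in range(230,245) for v in range(190,210)]))
```

```text
0.07 [ 0.48904049 -0.16701264  0.07      ] [ 0.48507289 -0.16970818  0.204     ]
0.08 [ 0.4888523  -0.16563147  0.08      ] [ 0.48489835 -0.16812682  0.214     ]
0.09 [ 0.48866411 -0.16425029  0.09      ] [ 0.48472382 -0.16654547  0.224     ]
(308, 213) [ 0.49851571 -0.14666042  0.07849034]
(312, 208) [ 0.51232698 -0.1580663   0.07837948]
(320, 207) [ 0.51766503 -0.19060468  0.01052052]
(322, 217) [ 0.48452128 -0.16293444  0.22366363]
(324, 217) [ 0.48451818 -0.16821958  0.22111328]
stage z 0.02783297785094785 table -0.00016117587844932668
```

Foot centre is at (0.489,-0.166) with its underside at about 61 mm. I'll drop 24 mm, then slide forward under the nozzle, aiming 6 mm to the robot's side of centre for extra nozzle clearance.

>>> jog_arm:
  targets:
    - [0,0,0,0,0,-0.012,0]
    - [0,0,0,0,0,-0.024,0]
    - [0,0,0,0.008,-0.0015,-0.024,0]
    - [0,0,0,0.02,-0.0035,-0.024,0]
    - [0,0,0,0.033,-0.006,-0.024,0]
    - [0,0,0,0.046,-0.008,-0.024,0]
    - [0,0,0,0.058,-0.01,-0.024,0]
    - [0,0,0,0.068,-0.012,-0.024,0]
    - [0,0,0,0.075,-0.013,-0.024,0]
    - [0,0,0,0.079,-0.014,-0.024,0]
    - [0,0,0,0.079,-0.014,-0.024,0]

```text
time: 37.7
ee_pos: [0.5937, -0.1839, 0.1569]
eef_rot: [[-0.766, 0.17, 0.62], [0.134, 0.985, -0.104], [-0.629, 0.003, -0.777]]
wrist_force: [0.4, -0.2, -2.2]
finger_gap: 0.0399
```

```bash
python3 look.py a35 160,150,90 280,150,90; python3 plumb.py a35
```

```text
37.7 [-0.525  0.008 -0.798  0.117  0.222 -0.278] [ 0.5937 -0.1839  0.1569] [ 0.62  -0.104 -0.777] [ 0.36 -0.2  -2.17] [ 0.179  0.896 -0.024] 0.039886039157440906
bar est [ 0.5672 -0.1794  0.1894]
scene foot face n 64 tilt fwd deg -0.3 lat 1.3 rms mm 1.1 centre q,l,z [   8.5  -15.7 -137.5]
top shaft n 11 dir from bar deg -4.6 fit deg 1.4 lateral -6.8
top foot face n 41 tilt fwd deg 3.4 lat 1.0 rms mm 1.01 centre q,l,z [   1.5    1.  -135.6]
```

View pics/a35.png

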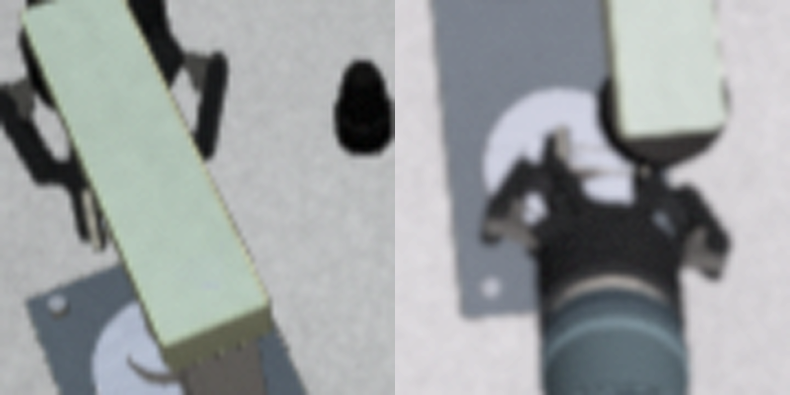

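There is no contact and it is in place. I'll lower slowly and watch the force.

>>> jog_arm:
  targets:
    - [0,0,0,0,0,-0.002,0]
    - [0,0,0,0,0,-0.004,0]
    - [0,0,0,0,0,-0.005,0]
    - [0,0,0,0,0,-0.006,0]
    - [0,0,0,0,0,-0.006,0]

```text
time: 38.42
ee_pos: [0.5937, -0.184, 0.1511]
eef_rot: [[-0.765, 0.17, 0.621], [0.134, 0.985, -0.104], [-0.629, 0.003, -0.777]]
wrist_force: [-0.5, 0.3, -3.6]
finger_gap: 0.0399
```

>>> jog_arm:
  targets:
    - [0,0,0,0,0,-0.001,0]
    - [0,0,0,0,0,-0.002,0]
    - [0,0,0,0,0,-0.002,0]

```text
time: 38.8
ee_pos: [0.5951, -0.1843, 0.1509]
eef_rot: [[-0.763, 0.169, 0.623], [0.133, 0.986, -0.105], [-0.632, 0.003, -0.775]]
wrist_force: [-0.5, 1.1, 3.1]
finger_gap: 0.0401
```

The foot touched and about 6 N is now on the stage. I'll ease the grip so the foot seats flat, then look before releasing.

>>> jog_arm:
  targets:
    - [0,0,0,0,0,0,40]
    - [0,0,0,0,0,0,47]
    - [0,0,0,0,0,0,49]
    - [0,0,0,0,0,0,50.5]
    - [0,0,0,0,0,0,51.5]
    - [0,0,0,0,0,0,51.5]
    - [0,0,0,0,0,0,51.5]
  force: 20

```text
time: 39.67
ee_pos: [0.5946, -0.1845, 0.1502]
eef_rot: [[-0.764, 0.17, 0.622], [0.133, 0.985, -0.105], [-0.631, 0.002, -0.776]]
wrist_force: [1.0, 1.5, 5.6]
finger_gap: 0.0438
```

```bash
python3 look.py a36 160,150,90 280,150,90; python3 plumb.py a36
```

```text
39.675 [-0.525  0.018 -0.81   0.091  0.223 -0.278] [ 0.5946 -0.1845  0.1502] [ 0.622 -0.105 -0.776] [0.97 1.54 5.61] [ 0.217 -0.314  0.153] 0.04376393273942881
bar est [ 0.5685 -0.1801  0.1828]
scene foot face n 67 tilt fwd deg -1.9 lat 2.4 rms mm 1.08 centre q,l,z [   6.6  -15.7 -137.1]
top shaft n 12 dir from bar deg -6.2 fit deg 0.9 lateral -7.8
top foot face n 33 tilt fwd deg 3.4 lat 0.0 rms mm 1.15 centre q,l,z [   2.4    0.  -136.2]
```

View pics/a36.png

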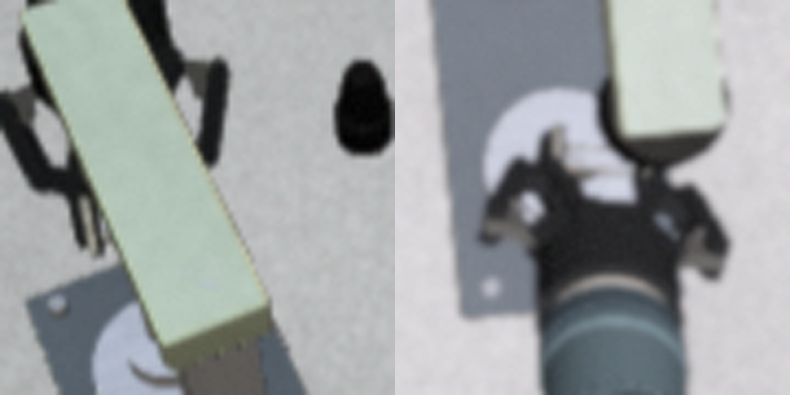

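Seated and pressing lightly. I'll open slowly.

>>> jog_arm:
  targets:
    - [0,0,0,0,0,0.0005,52]
    - [0,0,0,0,0,0.001,52.5]
    - [0,0,0,0,0,0.001,53]
    - [0,0,0,0,0,0.001,53.5]
    - [0,0,0,0,0,0.001,54]
    - [0,0,0,0,0,0.001,55]
    - [0,0,0,0,0,0.001,57]
    - [0,0,0,0,0,0.001,60]
    - [0,0,0,0,0,0.001,65]
  force: 20

```text
time: 40.9
ee_pos: [0.5935, -0.1839, 0.1499]
eef_rot: [[-0.766, 0.17, 0.62], [0.134, 0.985, -0.104], [-0.629, 0.003, -0.777]]
wrist_force: [-1.1, 0.0, -0.5]
finger_gap: 0.0557
```

```bash
python3 look.py a37 160,150,90 280,150,90; python3 plumb.py a37
```

```text
40.9 [-0.525  0.017 -0.81   0.095  0.222 -0.278] [ 0.5935 -0.1839  0.1499] [ 0.62  -0.104 -0.777] [-1.07  0.05 -0.54] [ 0.104  0.515 -0.04 ] 0.055659822657668
bar est [ 0.5675 -0.1796  0.1826]
scene foot face n 66 tilt fwd deg 0.9 lat -0.9 rms mm 1.03 centre q,l,z [   6.4  -15.3 -137.1]
top shaft n 20 dir from bar deg -3.6 fit deg 0.1 lateral -2.6
top foot face n 29 tilt fwd deg -1.2 lat 3.0 rms mm 1.14 centre q,l,z [   6.5   -8.2 -135.7]
```

View pics/a37.png

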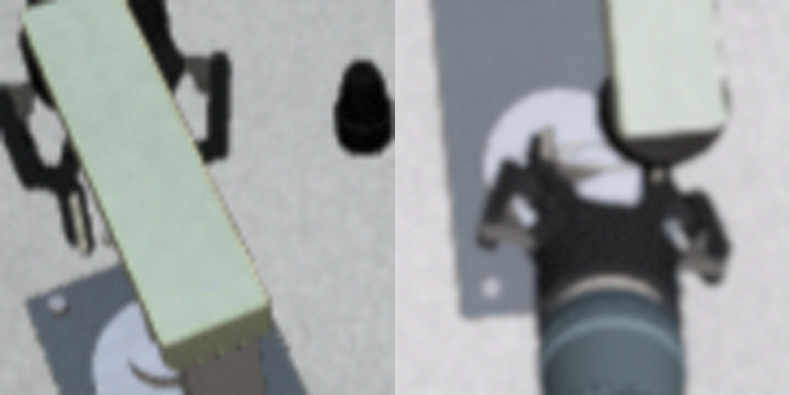

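The gripper is free, its force reads near zero, and the post stands. I'll open wider and back away.

>>> jog_arm:
  targets:
    - [0,0,0,0,0,0,80]
    - [0,0,0,0,0,0,90]
    - [0,0,0,0,0,0,90]
    - [0,0,0,-0.006,0.001,0.004,90]
    - [0,0,0,-0.016,0.003,0.01,90]
    - [0,0,0,-0.03,0.005,0.018,90]
    - [0,0,0,-0.045,0.008,0.026,90]
    - [0,0,0,-0.06,0.01,0.034,90]
    - [0,0,0,-0.08,0.013,0.042,90]
    - [0,0,0,-0.09,0.015,0.05,90]
    - [0,0,0,-0.09,0.015,0.05,90]

```text
time: 42.38
ee_pos: [0.5036, -0.1693, 0.2013]
eef_rot: [[-0.764, 0.171, 0.622], [0.134, 0.985, -0.106], [-0.631, 0.002, -0.776]]
wrist_force: [0.2, -0.4, 0.1]
finger_gap: 0.0769
```

```bash
python3 look.py a38 150,130,120 270,130,120
python3 - <<'E'
from h import *
for n in("scene","top"): cv2.imwrite(f"pics/full_{n}.png",np.load(f"{n}_a38.npz")["p"][:,:,::-1])
E
```

```text
42.375 [-0.627 -0.244 -0.87   0.314  0.283 -0.362] [ 0.5036 -0.1693  0.2013] [ 0.622 -0.106 -0.776] [ 0.22 -0.39  0.12] [ 0.093  0.484 -0.012] 0.07686995300407
```

View pics/a38.png

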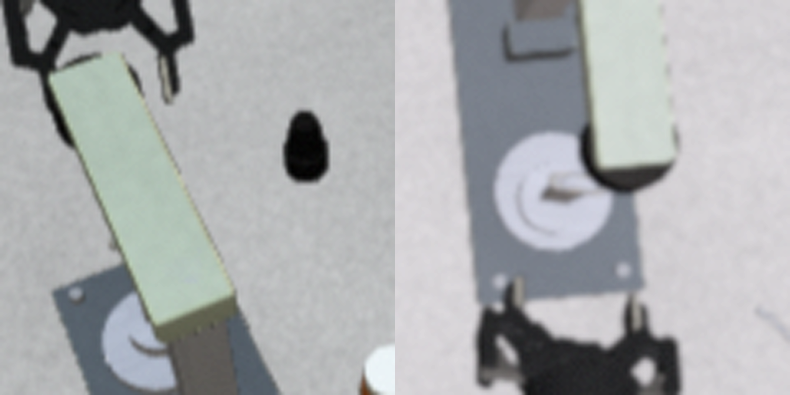

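View pics/full_top.png

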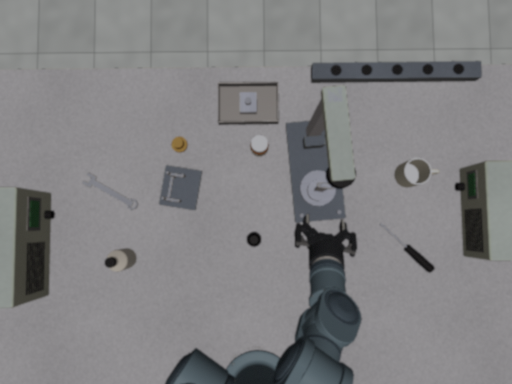

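```bash
python3 - <<'E'
from h import *
p=np.load("top_a38.npz")["p"];d=np.load("top_a38.npz")["d"]
o=cv2.resize(p[165:210,295:345,::-1],None,fx=12,fy=12,interpolation=2);cv2.imwrite("pics/g4.png",np.clip(o*1.5,0,255).astype(np.uint8))
i=I["top"];K=np.array(i["intrinsics"]);v,u=np.mgrid[0:384,0:512]
c=np.stack([(u-K[0,2])/K[0,0]*d,(v-K[1,2])/K[1,1]*d,d],-1)@np.array(i["attitude"]).T+np.array(i["position"])
m=(abs(c[...,2]-.046)<.006)&(np.hypot(c[...,0]-.57,c[...,1]+.18)<.06)
q=c[m];print(m.sum(),q.mean(0),q.min(0),q.max(0))
A=np.c_[q[:,:2],np.ones(len(q))];k=np.linalg.lstsq(A,q[:,2],rcond=None)[0];print("face tilt deg",np.degrees(k[:2]))
E
python3 - <<'E'
import cv2,numpy as np
a=np.load("top0.npz")["p"];b=np.load("top_a38.npz")["p"]
m=(cv2.absdiff(a,b).max(2)>35).astype(np.uint8);n,l,s,_=cv2.connectedComponentsWithStats(m)
print([x.tolist() for x in s[1:] if x[4]>6])
E
```

```text
228 [ 0.56293425 -0.1739633   0.047462  ] [ 0.53908965 -0.20681072  0.04023851] [ 0.59409231 -0.14835415  0.05199247]
face tilt deg [0.41442853 0.17986749]
[[172, 169, 8, 5, 27], [170, 176, 9, 22, 111], [315, 186, 11, 6, 39], [167, 201, 7, 5, 31], [283, 217, 120, 167, 7587], [165, 323, 117, 61, 3584], [466, 327, 46, 44, 1081], [285, 362, 55, 22, 700], [215, 364, 33, 20, 212]]
```

View pics/g4.png

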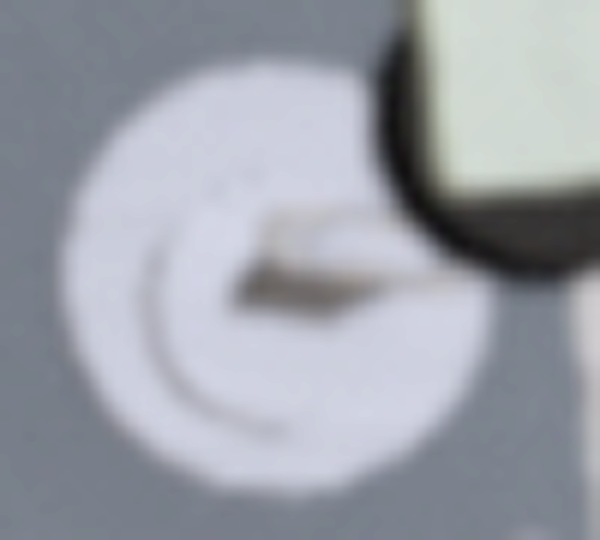

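```bash
python3 -c "
from station import arm
print(arm.sign_off(), arm.get_state()['time'])"
```

```text
the job is handed in; nothing more can be done
the job is handed in; nothing more can be done
```

The sample post is standing upright on the stage under the nozzle, released, with the arm backed away and touching nothing. I handed it in at about 42.5 s.

**What I did**
- I gripped the crossbar end to end with the gripper leaned about 43° and lifted the post out of both hooks.
- I eased the grip in small steps until the post hung near plumb, clamped it, and carried it across with the gripper leaned 39°.
- I set it down slowly and stopped at about 6 N of contact. I eased the grip so the foot seated flat, pressing on the stage with under 10 N, then opened and backed off.

**Last checks**
- **Position:** the foot's centre is at about (0.567, -0.178), roughly 8 mm from the stage centre. The allowance is 22 mm, so the whole foot is on the stage.
- **Upright:** the foot's upper face is level within about 0.5°, at about 47 mm where 46 mm is expected.
- **Surroundings:** nothing else on the bench has shifted in the top view, and no force reading showed a touch on the nozzle.

**What disagreed or went less than ideally**
- **TCP:** the reported TCP lay about 35 mm ahead of where the cameras showed it, so I placed the grasp by sight.
- **Finger gap:** it read about 40 mm on the 46 mm bar.
- **Grip force:** changing the commanded force alone had no visible effect once the fingers had closed, so I loosened the grip by the opening instead.
- **Sag on lifting:** at a commanded 105 to 120 N the post sagged 4 to 8° foot-down. I made three short trial lifts with the foot end still on the far hook, then moved up and forward to clear both hooks.
- **Not plumb from swinging alone:** loose, it hung 3 to 6° short, and clamping shifted it by up to 7°. I loosened and re-clamped it several times and took out the last 6 to 7° with the wrist in a firm grip. It was plumb within about 0.5° before the carry and about 1 to 3° off, by noisy readings, just before set-down.

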